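# Swap the battery pack on a bench test station

### The arm

A 6-joint arm with a two-finger parallel gripper is mounted at the origin on the work surface. World frame = base frame: x ahead of the robot, y to its left, z up, the work surface at z = 0. Lengths are in m, angles in rad, forces in N, time in s.
With the tool pointing down it reaches from about 0.375 to 0.975 m from the base axis. Payload 3.8 kg.
Tool frame: the origin (TCP) lies on the centre line of the jaws, within the pads' length; the fingertips stand 22 mm ahead of it and the grasp point (between the pads) lies 3 mm ahead of it; z points along the fingers, x is the direction in which the jaws open and shut, and the axes are right-handed (so a half turn about z gives the same grasp; the last joint's range is limited). The gripper opens to 85 mm and grips with 20 to 120 N. Pads are 22 mm wide; open, the fingers measure 114 mm over their backs; the gripper's body (76 mm by 85 mm) begins 54 mm behind the grasp point. The pads swing forward as they close: fully open they stand 13 mm farther back than shut.
Start: joints at [-1.166, 0.264, 1.604, -0, 1.274, -0.037], TCP at [0.289, -0.61, 0.253] pointing down, gripper open.
Joint ranges: [-2.63, 2.63], [-0.94, 2.18], [0.31, 2.57], [-1.31, 4.45], [0, 2.66], [-2.55, 2.55]. Speed limits (rad/s): [2.57, 2.57, 3.14, 3.14, 3.14, 3.14].

### API

Orientations are given as a rotation vector (axis times angle).
In Python, from workcell import bot, viewer gives the robot as it stands.
- The arm moves only by the tool move_arm, never from a script. Its argument "series" is text: rows parted by semicolons, each of 7 numbers parted by spaces: the turn, a rotation vector about the tool's x, y, z scaled (see below), then the shift along the tool's x, y, z scaled (see below), then the opening, from -1 (shut) to 1 (fully open). A call has exactly 8 rows; each row is the pose to reach, as a shift and turn from the pose commanded when the call began, along the tool's axes at that moment; what a row does not reach only later rows make up. The controller multiplies each number of a shift by 100 mm and each number of a turn by 120 degrees. A row lasts 1/10 s, in which the tool goes at most 50 mm and 8.59 degrees, less where a joint would pass 70% of its speed; a pose out of reach is approached as far as the arm can. A call with a number of a shift or a turn outside -1 to 1 is refused whole. A call with a gripper value outside its range is refused whole. The fingers move at their own pace and stop on an object; "squeeze" is the grip in N (left out, the last holds). Time passes only in rows, so rows that repeat a pose let the fingers close, or fill a call up. It gives the time, the measured TCP pose, the force and the opening at its end, in the units of the state.
- bot.read_state(): the state, without advancing time (a new reading comes with each control period).
- viewer.read_camera(name): name is "scene" or "top"; returns a dict with "pixels" (480x640x3 uint8, red, green, blue), "K" (3x3 intrinsics, pixels), "world_to_cam" (4x4, takes a point from world to camera coordinates). Camera axes: x right, y up, looking along -z (the intrinsics and any distortion apply to the point x, -y, -z); pixel columns grow to the right and rows downward; lengths in m; the calibration is good to about 2 mm. A picture is of the moment at which its call begins. There is no depth.
- bot.finish_job(): hands the job in, once; it reports no verdict.
The state is a dict: "time": time; "q": joint angles; "joint_vel": joint speeds; "joint_torque": joint torques, N m; "tool_pos": TCP position; "tcp_rot": TCP orientation; "wrist_force": force on the tool from outside, world axes, zero at the start; "torque": the same for the moment, N m; "width": opening from 0.0 (shut) to 1.0 (fully open).
Only numpy, scipy, OpenCV 4.12 (cv2) and the standard library are available. Lean on these libraries where they do the work, as an engineer would, in place of code of your own. Each camera call takes 0.05 s, during which the arm holds its last target.

### The job

The pack on the test station has finished its test: press the station's catch pad so that the pack pops loose, slide it out of the dovetail and lay it upright, flat on the floor of the grey tray. Then take the waiting pack from the plywood board and slide it, tongue first, into the station's dovetail until it is fully home and the catch clicks up and holds it. Set the packs down without dropping them, leave the other things on the bench where they are, and let go of everything at the end.

Things in the scene. Friction and masses are not known exactly. Their poses are not given: they have to be found in the camera images.
- station: Fixed grey test station, x -115 to +160 mm, 104 mm wide; flat deck 22 mm above the bench. Origin: on the bench under the middle line; x is the slide-in direction (away from the robot, within the yaw), z up. Rear housing x 103 to 160 mm, 34 mm high; ejector tube x 79 to 112, top 58 mm. From front to rear along x: open deck, dovetail rails, ejector, catch pad.
- mouth (a point): Middle of the dovetail's mouth, on the deck (station x +20, z 22 mm), axes as the station's. Rails run from here to station x +90; outer faces y +-47, tops 14 mm over the deck; 2 mm play each side of a foot lying on the deck, less if it is held up. They stop a pack from lifting: it is clear of them when its origin is at station x below -28 mm.
- deck (a point): Middle of the open deck in front of the rails (station x -68, z 22 mm), where a pack's origin goes when it is set down to be slid in. Deck: station x -115 to +20. Guides 11 mm high on both sides flare from 33 mm (at station x +20) to 44 mm (at x -33) off the middle line.
- seat (a point): Where a latched pack's origin is (station x +45, y 0, z 22 mm), axes as the station's. Pushing a pack home takes 5 to 14 N; end stops are about 3 mm further in +x, so push on firmly to them, allowing for the arm giving way, then let go: the ejector sets it back against the catch. An unlatched pack gets pushed out by 26 mm.
- ejector (a joint): Sprung plunger that pushes on the block's front face 27 mm over the deck, m: 0 with a pack latched, 0.026 fully out, -0.004 at most. Pushes to -x with 4.5 N (at 0) to 2.9 N (out), damped: after the catch is pressed the pack moves out gently in under 0.5 s to station x +10 to +19 mm and stays there, between the rails.
- catch_pad (a point): Centre of the top of the catch's black ribbed thumb pad, 30 x 40 mm, at station x +135 mm, y 0, 44 mm above the bench when up, on the rear housing beyond the pack. Press straight down about 7 mm and hold half a second; it moves with the catch.
- catch (a joint): Travel of the sprung catch, m: 0 up (latching), 0.008 fully pressed. Frees the pack from about 0.005. Spring 1 to 2.5 N, and up to 3 N more by friction while it holds a pack. An entering pack pushes the catch's nose (under the foot) down 4.5 mm; it springs back to 0 when the pack is home.
- pack_used: Battery pack, 90 (x) x 62 (y) x 56 mm, 0.33 kg: grey dovetail foot, z 0-10, x -45 to +45, 62 wide, 50 at its top; on it a black block, 46 wide, x -45 to +31, z 10-56: grip this across y, fingertips 5 mm or more above the foot. Bare foot at +x with brass contacts is the tongue, the leading end. Origin: centre of underside, z up. Starts latched in the station; goes in the tray.
- pack_fresh: Battery pack, 90 (x) x 62 (y) x 56 mm, 0.33 kg: grey dovetail foot, z 0-10, x -45 to +45, 62 wide, 50 at its top; on it a black block, 46 wide, x -45 to +31, z 10-56: grip this across y, fingertips 5 mm or more above the foot. Bare foot at +x with brass contacts is the tongue, the leading end. Origin: centre of underside, z up. Alike; starts on the board, tongue about away from the robot.
- tray: Fixed open tray of grey plastic, 166 (x) x 126 (y) x 30 mm outside, walls and floor 4 mm (inner floor 4 to 5 mm above the bench), to the left or the right of the station. Origin: centre of its underside, z up.
- board: Fixed plywood board, 140 (x) x 110 (y) x 8 mm, on the other side of the station; the waiting pack lies on it. Origin: centre of its underside, z up.
- screwdriver: Loose screwdriver, 170 mm, lying on the bench beyond the work; to be left alone. Origin: under its middle.
- bottle: Loose white bottle, 48 mm across, 110 mm high, beyond the work; to be left alone. Origin: centre of its underside.
- parts_box: Loose open cardboard parts box, 150 x 110 x 50 mm, beyond the station; to be left alone. Origin: centre of its underside.
There are look-alikes about, which are no part of the job. Leave any black or orange look-alike of the tray alone.

How it is judged:
By the outcome, as a careful person would: the job done as asked, in the order asked, and still so for the second after the job is handed in, with the robot touching nothing.
It also fails if it takes over 69 s, if anything falls off the work surface, if the arm or the gripper's body presses on something with over 40 N, if the wrist force passes 120 N, or if a joint passes its speed limit or range.

## Working session

There is one attempt and no reset: what is moved stays moved. The work goes in short steps, Python scripts to look and compute and a tool call to move; the robot and the scene stay as the last step left them, time stands still between calls to the robot, and variables do not carry over. Pictures are saved under pics/ and viewed, and the job is handed in when it is done.

Besides the shell and the picture viewer there is one more tool, called after ">>>" by a JSON object that holds its "op" and its "data". move_arm: Moves the arm, as the interface text tells. Its arguments: {"type":"object","properties":{"series":{"type":"string"},"squeeze":{"type":"number"}},"required":["series"]}

```bash
ls; mkdir -p pics
python3 - <<'E'
from workcell import bot, viewer
import cv2,pickle
s=bot.read_state();print(s)
d={}
for n in("scene","top"):
    c=viewer.read_camera(n);d[n]=c
    cv2.imwrite(f"pics/{n}0.png",c["pixels"][:,:,::-1]);print(n,c["K"],c["world_to_cam"],[k for k in c])
pickle.dump(d,open("cam0.pkl","wb"))
E
```

```text
pics
{'time': 0.0, 'q': array([-1.16590188e+00,  2.64792683e-01,  1.60538429e+00, -6.72329793e-06,
        1.27369988e+00, -3.69128368e-02]), 'joint_vel': array([ 0.00024966, -0.00038736,  0.0013214 , -0.00072948, -0.00042395,
        0.00069856]), 'joint_torque': array([-1.63413388e-03, -5.15115523e+01, -3.67310858e+01, -2.59299059e-04,
        1.28886499e-02,  3.35646604e-06]), 'tool_pos': array([ 0.28833022, -0.60956037,  0.25192978]), 'tcp_rot': array([-2.6531163 ,  1.68002502,  0.00296295]), 'wrist_force': array([-0.31894094,  0.4992587 , -0.16668123]), 'torque': array([-0.00666307, -0.04280904,  0.02682524]), 'width': 0.9981059092199003}
scene [[571.24549735   0.         321.22838168]
 [  0.         571.24549735 229.28178005]
 [  0.           0.           1.        ]] [[ 8.37625517e-01  5.46244074e-01  9.51493721e-04 -3.65450012e-01]
 [-4.43456704e-01  6.78989425e-01  5.85080774e-01  2.65986151e-01]
 [ 3.18950852e-01 -4.90500532e-01  8.10974465e-01 -1.60568170e+00]
 [ 0.00000000e+00  0.00000000e+00  0.00000000e+00  1.00000000e+00]] ['pixels', 'K', 'world_to_cam']
top [[590.62285494   0.         318.25390366]
 [  0.         590.62285494 237.65235984]
 [  0.           0.           1.        ]] [[-0.00859766 -0.9999155  -0.0097505  -0.09118006]
 [ 0.99324829 -0.00966763  0.11560441 -0.51361986]
 [-0.11568891 -0.00869074  0.99324748 -1.24743332]
 [ 0.          0.          0.          1.        ]] ['pixels', 'K', 'world_to_cam']
```

View pics/top0.png

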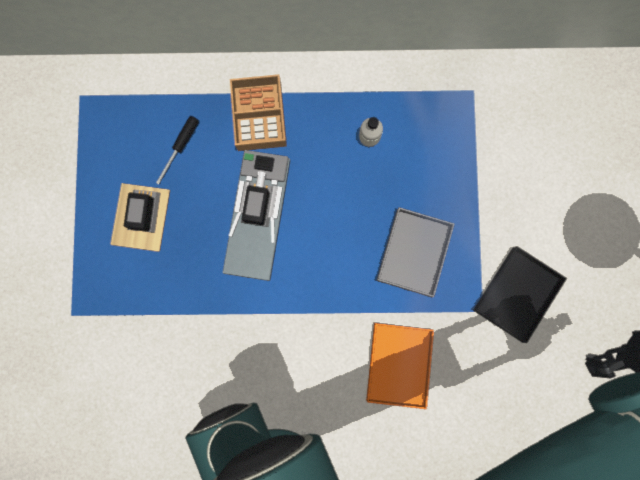

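View pics/scene0.png

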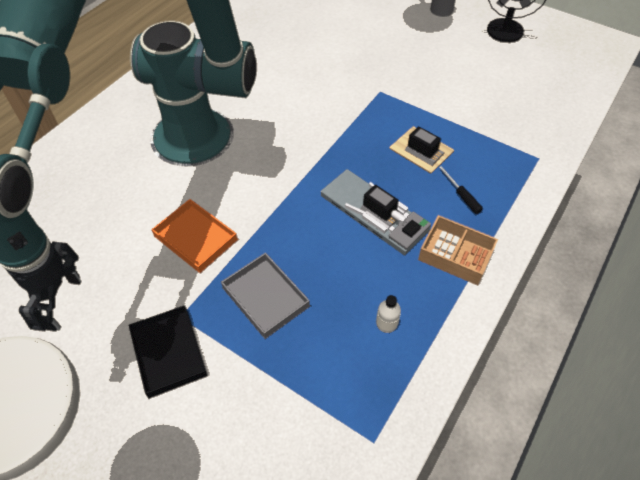

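```bash
cat > h.py <<'E'
import numpy as np,pickle,cv2
d=pickle.load(open("cam0.pkl","rb"))
def proj(P,n="top"):
    P=np.atleast_2d(P);c=d[n];T=c["world_to_cam"];q=P@T[:3,:3].T+T[:3,3]
    u=q*[1,-1,-1];u=u@c["K"].T;return u[:,:2]/u[:,2:]
def unproj(uv,z,n="top"):
    c=d[n];T=c["world_to_cam"];R=T[:3,:3];o=-R.T@T[:3,3]
    r=np.linalg.inv(c["K"])@[uv[0],uv[1],1];r=R.T@(r*[1,-1,-1]);return o+r*(z-o[2])/r[2]
E
python3 - <<'E'
from h import *
t=d["top"]["pixels"][:,:,::-1]
def crop(n,u0,v0,w,h,f,name):
    im=d[n]["pixels"][v0:v0+h,u0:u0+w,::-1]
    cv2.imwrite(f"pics/{name}.png",cv2.resize(im,None,fx=f,fy=f,interpolation=cv2.INTER_CUBIC))
crop("top",210,140,100,150,4,"c_st");crop("top",100,170,80,90,6,"c_bd");crop("top",370,200,95,105,5,"c_tr");crop("scene",310,110,150,150,4,"s_st")
E
```

```text
(no output)
```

View pics/c_st.png

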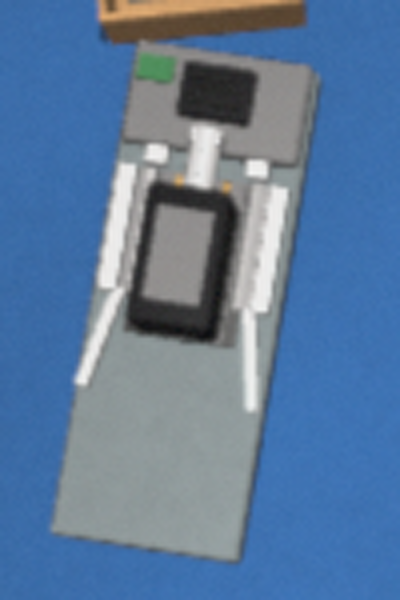

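View pics/c_bd.png

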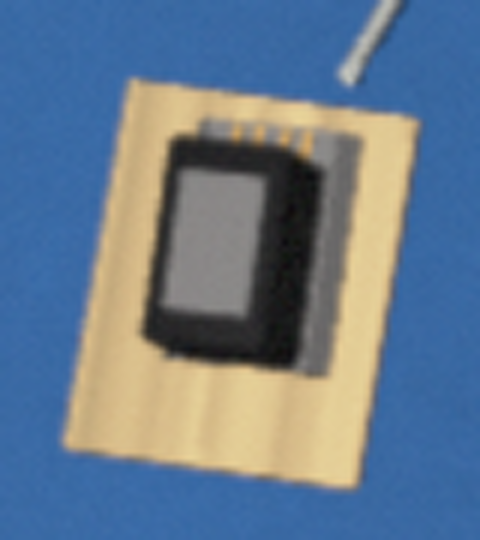

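View pics/c_tr.png

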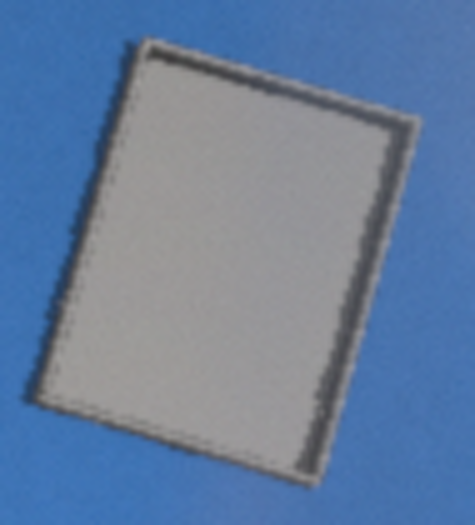

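View pics/s_st.png

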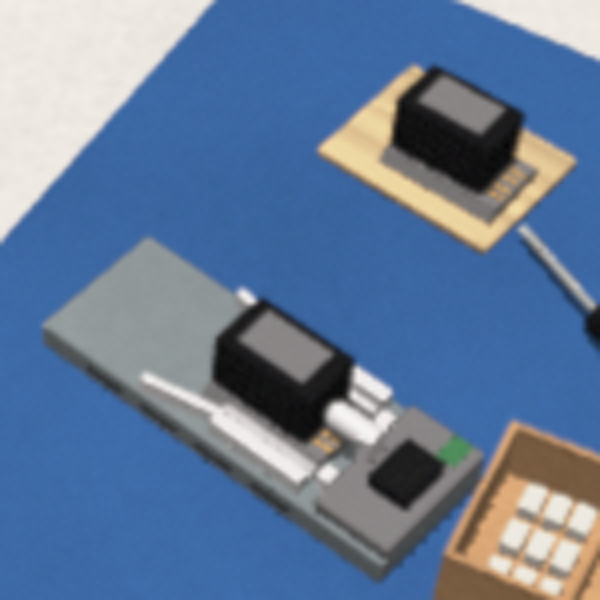

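```bash
cat >> h.py <<'E'
from scipy.optimize import least_squares
def cp(U,V,u0,v0,f): return ((U+.5)/f-.5+u0,(V+.5)/f-.5+v0)
def place(p,L):
    c,s=np.cos(p[2]),np.sin(p[2]);L=np.atleast_2d(L)/1000.
    return np.c_[p[0]+c*L[:,0]-s*L[:,1],p[1]+s*L[:,0]+c*L[:,1],L[:,2]+(p[3] if len(p)>3 else 0)]
def fit(obs,p0,zoff=0):
    def r(p):
        q=[*p,zoff];return np.concatenate([(proj(place(q,L),n)[0]-uv) for n,L,uv in obs])
    s=least_squares(r,p0,loss='soft_l1',f_scale=1.);return s.x,r(s.x).reshape(-1,2)
def wire(im,n,p,boxes,col,u0,v0,f):
    for pts in boxes:
        q=proj(place(p,np.array(pts,float)),n);q=(q-[u0,v0]+.5)*f-.5
        cv2.polylines(im,[np.round(q*8).astype(int)],True,col,1,cv2.LINE_AA,3)
def rect(x0,x1,y,z): return [(x0,y,z),(x1,y,z),(x1,-y,z),(x0,-y,z)]
ST=[rect(-115,160,52,0),rect(-115,103,52,22),rect(103,160,52,34),rect(120,150,20,44)]
PK=[rect(-45,45,31,0),rect(-45,45,25,10),rect(-45,31,23,10),rect(-45,31,23,56)]
TR=[rect(-83,83,63,30),rect(-79,79,59,4.5),rect(-83,83,63,0)]
BD=[rect(-70,70,55,0),rect(-70,70,55,8)]
E
cat > m.py <<'E'
from h import *
a=lambda U,V:cp(U,V,210,140,4); b=lambda U,V:cp(U,V,310,110,4)
o=[("top",(-115,52,22),a(54,531)),("top",(-115,-52,22),a(240,559)),("top",(160,52,34),a(141,41)),("top",(160,-52,34),a(317,68)),("top",(103,-52,34),a(297,165)),("top",(103,52,34),a(124,138)),("top",(135,0,44),a(217,94)),
("scene",(-115,-52,22),b(43,327)),("scene",(-115,52,22),b(148,237)),("scene",(160,-52,34),b(382,562)),("scene",(160,52,34),b(483,455)),("scene",(103,-52,34),b(316,512)),("scene",(135,0,44),b(407,473))]
st,r=fit(o,[.6,0.02,-.1]);print("st",st,"\n",r.round(1).tolist())
a=lambda U,V:cp(U,V,100,170,6)
o=[("top",(-7,0,56),a(214,243)),("top",(31,23,56),a(172,137)),("top",(-45,23,56),a(143,335)),("top",(-45,-31,0),a(327,377)),("top",(45,25,10),a(203,118)),("top",(45,-25,10),a(345,132)),
("scene",(-7,0,56),b(462,107)),("scene",(45,-31,0),b(490,220)),("scene",(-45,-31,0),b(381,158)),("scene",(45,31,0),b(537,173)),("scene",(-45,23,56),b(433,67)),("scene",(31,23,56),b(522,105))]
fp,r=fit(o,[.6,.28,-.1],.008);print("fp",fp,"\n",r.round(1).tolist())
o=[("top",(70,55,8),a(131,79)),("top",(70,-55,8),a(418,118)),("top",(-70,-55,8),a(357,488)),("top",(-70,55,8),a(64,446))]
bd,r=fit(o,[.6,.28,-.1]);print("bd",bd,r.round(1).tolist())
a=lambda U,V:cp(U,V,370,200,5)
o=[("top",(83,63,30),a(145,40)),("top",(83,-63,30),a(420,120)),("top",(-83,-63,30),a(320,485)),("top",(-83,63,30),a(38,403)),
("scene",(-83,63,30),(264,255)),("scene",(83,63,30),(309,301)),("scene",(83,-63,30),(265,335)),("scene",(-83,-63,30),(222,287))]
o[4:]=[o[4:][0]]+o[5:]
tr,r=fit(o,[.5,-.28,-.2]);print("tr",tr,"\n",r.round(1).tolist())
if __name__=="__main__":
  seat=[*place(st,[45,0,0])[0][:2],st[2],.022];F=[*fp,.008];print("seat",seat)
  for n,u0,v0,w,h,f,nm in [("top",100,140,200,150,4,"w1"),("scene",310,110,180,150,4,"w2"),("top",370,200,95,105,5,"w3"),("scene",210,240,110,110,5,"w4")]:
    im=cv2.resize(d[n]["pixels"][v0:v0+h,u0:u0+w,::-1],None,fx=f,fy=f,interpolation=cv2.INTER_CUBIC)
    wire(im,n,st,ST,(0,255,255),u0,v0,f);wire(im,n,seat,PK,(0,0,255),u0,v0,f);wire(im,n,F,PK,(0,0,255),u0,v0,f);wire(im,n,tr,TR,(0,255,0),u0,v0,f);wire(im,n,bd,BD,(0,255,0),u0,v0,f)
    cv2.imwrite(f"pics/{nm}.png",im)
E
python3 m.py
```

```text
st [ 0.54510847  0.04148889 -0.16683257] 
 [[-0.6, -0.1], [0.3, 0.4], [-1.2, -1.7], [1.5, -1.3], [2.2, -0.3], [-1.5, -0.8], [0.7, -1.4], [-1.5, -0.3], [-0.9, -0.3], [-0.2, -0.9], [1.0, -0.4], [-2.6, -1.9], [-0.8, -0.2]]
fp [ 0.5790133   0.29091082 -0.11501083] 
 [[-0.1, -0.3], [-1.3, -1.3], [-1.6, 0.9], [0.5, -0.2], [0.5, -0.4], [-0.8, -0.4], [-0.9, -0.6], [-1.1, 1.5], [-1.6, 1.3], [-0.3, 0.2], [-0.7, -1.7], [1.0, 1.7]]
bd [ 0.56620301  0.29850581 -0.14669209] [[-0.3, -0.3], [0.5, -0.2], [0.0, 0.2], [-0.2, 0.4]]
tr [ 0.48261574 -0.30634368 -0.29243704] 
 [[-0.5, -1.6], [0.8, -1.6], [0.9, -0.6], [0.4, -0.7], [0.1, -2.6], [0.1, -0.7], [-1.6, -1.0], [-2.7, -4.6]]
seat [np.float64(0.5894836765197767), np.float64(0.034016202159587165), np.float64(-0.1668325662095963), 0.022]
```

View pics/w1.png

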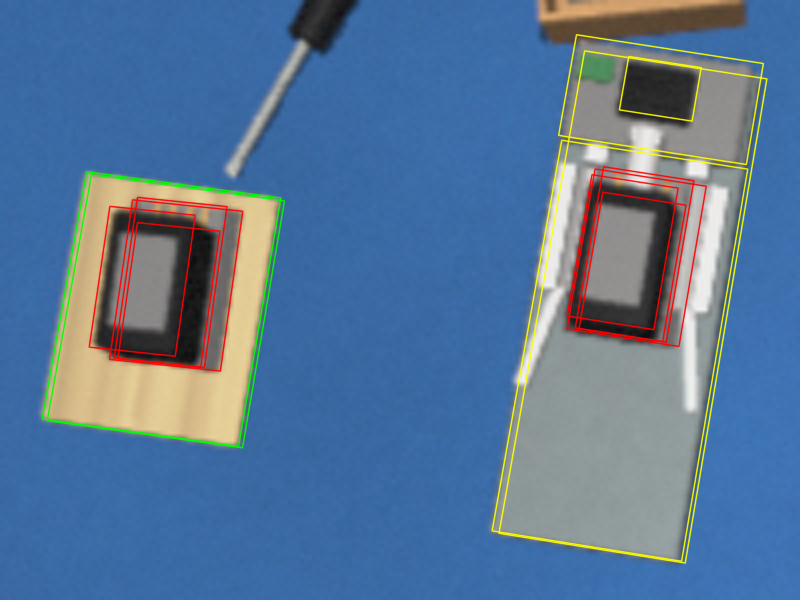

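View pics/w2.png

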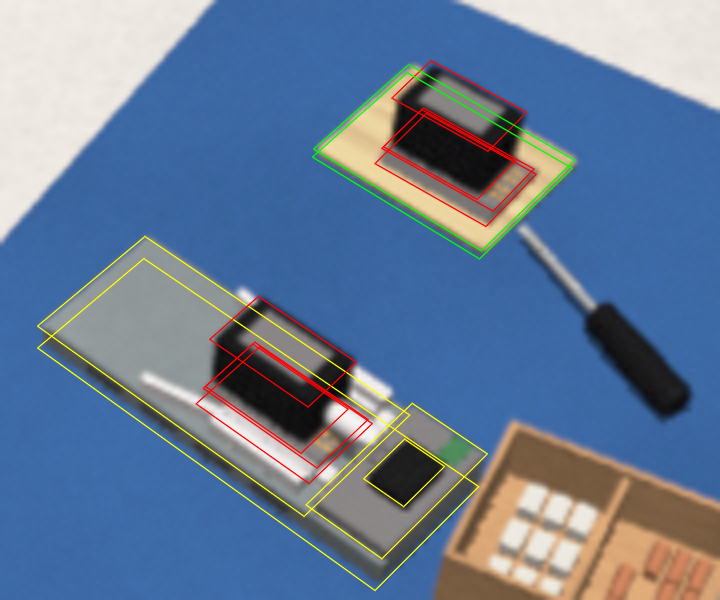

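View pics/w3.png

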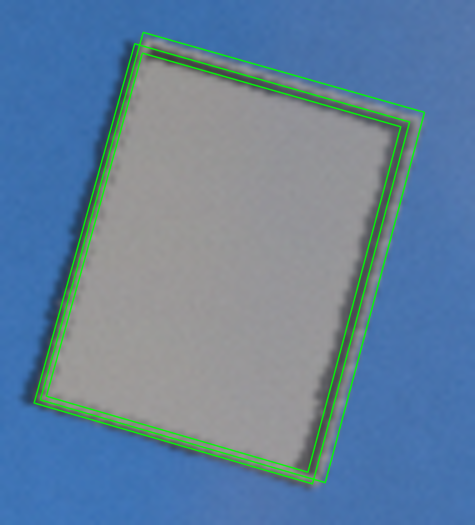

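View pics/w4.png

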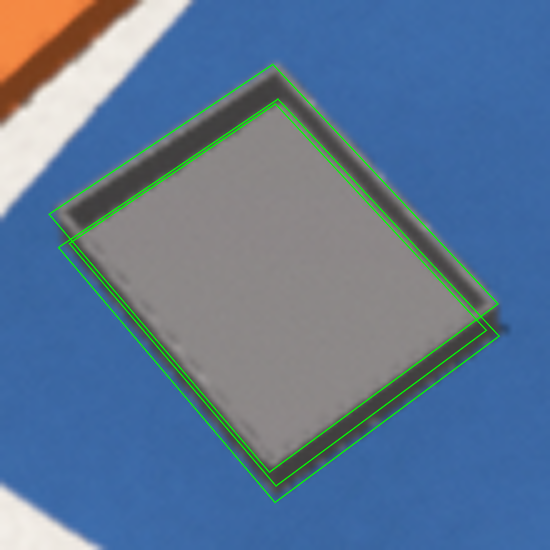

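```bash
cat > b.py <<'E'
import io,contextlib
from h import *
from scipy.spatial.transform import Rotation as Ro
O=[]
a=lambda U,V:cp(U,V,210,140,4); b=lambda U,V:cp(U,V,310,110,4)
for x in [("top",(-115,52,22),a(54,531)),("top",(-115,-52,22),a(240,559)),("top",(160,'w',34),a(141,41)),("top",(160,'-w',34),a(317,68)),("top",(103,'-w',34),a(297,165)),("top",(103,'w',34),a(124,138)),("top",(135,0,44),a(217,94)),("top",(38,0,78),a(178,254)),
("scene",(-115,-52,22),b(43,327)),("scene",(-115,52,22),b(148,237)),("scene",(160,'-w',34),b(382,562)),("scene",(160,'w',34),b(483,455)),("scene",(103,'-w',34),b(316,512)),("scene",(135,0,44),b(407,473)),("scene",(38,0,78),b(287,344))]: O.append((0,)+x)
a=lambda U,V:cp(U,V,100,170,6)
for x in [("top",(-7,0,64),a(214,243)),("top",(-45,-31,8),a(327,377)),("top",(45,25,18),a(203,118)),("top",(45,-25,18),a(345,132)),
("scene",(-7,0,64),b(462,107)),("scene",(45,-31,8),b(490,220)),("scene",(-45,-31,8),b(381,158)),("scene",(45,31,8),b(537,173))]:O.append((1,)+x)
for x in [("top",(70,55,8),a(131,79)),("top",(70,-55,8),a(418,118)),("top",(-70,-55,8),a(357,488)),("top",(-70,55,8),a(64,446)),
("scene",(-70,55,8),b(413,64)),("scene",(-70,-55,8),b(317,150)),("scene",(70,-55,8),b(485,252)),("scene",(70,55,8),b(577,158))]:O.append((2,)+x)
a=lambda U,V:cp(U,V,370,200,5);e=lambda U,V:cp(U,V,210,240,5)
for x in [("top",(83,63,30),a(145,40)),("top",(83,-63,30),a(420,120)),("top",(-83,-63,30),a(320,485)),("top",(-83,63,30),a(38,403)),
("scene",(-83,63,30),e(273,67)),("scene",(83,63,30),e(495,302)),("scene",(-83,-63,30),e(58,213))]:O.append((3,)+x)
def res(p,full=False):
    P=p[:12].reshape(4,3);w=p[12];out=[]
    for k,n,L,uv in O:
        L=[{'w':w,'-w':-w}.get(t,t) if isinstance(t,str) else t for t in L]
        X=place(P[k],np.array([L],float))
        T=d[n]["world_to_cam"];c=p[13:19] if n=="top" else p[19:25]
        q=X@T[:3,:3].T+T[:3,3]; 
        q=Ro.from_rotvec(c[3:]*1e-3).apply(q)+c[:3]*1e-3
        u=(q*[1,-1,-1])@d[n]["K"].T; out.append((u[0,:2]/u[0,2]-uv))
    out=np.array(out)
    if full:return out
    return np.r_[out.ravel()/.6,p[13:]/1.5]
p0=np.r_[.545,.0415,-.167,.579,.29,-.115,.566,.298,-.147,.4826,-.306,-.292,50,np.zeros(12)]
s=least_squares(res,p0,loss='soft_l1');p=s.x
if __name__=="__main__":
    np.set_printoptions(suppress=True,precision=4);print(p[:12].reshape(4,3),p[12:])
    for o,r in zip(O,res(p,True)):print(o[0],o[1],o[2],r.round(1))
E
python3 b.py
```

```text
[[ 0.5457  0.0427 -0.1668]
 [ 0.5799  0.2931 -0.1195]
 [ 0.5677  0.3002 -0.1456]
 [ 0.4816 -0.3059 -0.2976]] [49.0128 -0.0062 -0.4865 -4.4808 -0.7808 -0.2056 -0.1951  0.2362 -0.4783
 -0.3317 -0.2297 -0.4538  0.3576]
0 top (-115, 52, 22) [-0.7  0.2]
0 top (-115, -52, 22) [-0.   0.7]
0 top (160, 'w', 34) [-0.1 -0.7]
0 top (160, '-w', 34) [-0.2 -0.7]
0 top (103, '-w', 34) [0.5 0.2]
0 top (103, 'w', 34) [-0.3  0.1]
0 top (135, 0, 44) [ 0.5 -0.7]
0 top (38, 0, 78) [ 0.8 -0.1]
0 scene (-115, -52, 22) [-0.7 -0.2]
0 scene (-115, 52, 22) [-0.1 -0.2]
0 scene (160, '-w', 34) [ 1.4 -1.7]
0 scene (160, 'w', 34) [1.  0.4]
0 scene (103, '-w', 34) [-1.  -2.6]
0 scene (135, 0, 44) [-0.  -0.2]
0 scene (38, 0, 78) [-0.4  1.7]
1 top (-7, 0, 64) [-0.4  0. ]
1 top (-45, -31, 8) [0.1 0.2]
1 top (45, 25, 18) [ 0.4 -0. ]
1 top (45, -25, 18) [-1.   0.1]
1 scene (-7, 0, 64) [ 0.1 -0.7]
1 scene (45, -31, 8) [-0.2  1.4]
1 scene (-45, -31, 8) [-0.6  1.1]
1 scene (45, 31, 8) [0.7 0.1]
2 top (70, 55, 8) [-0.2 -0.1]
2 top (70, -55, 8) [ 0.4 -0.1]
2 top (-70, -55, 8) [0.  0.1]
2 top (-70, 55, 8) [-0.1  0.4]
2 scene (-70, 55, 8) [-0.2  0.1]
2 scene (-70, -55, 8) [ 0.1 -0.2]
2 scene (70, -55, 8) [ 0.1 -0.3]
2 scene (70, 55, 8) [0.3 0.5]
3 top (83, 63, 30) [-0.6 -0.4]
3 top (83, -63, 30) [ 0.4 -0.2]
3 top (-83, -63, 30) [0.2 0.5]
3 top (-83, 63, 30) [-0.1  0.1]
3 scene (-83, 63, 30) [ 0.2 -0.6]
3 scene (83, 63, 30) [0.5 0.4]
3 scene (-83, -63, 30) [-1.6 -0. ]
```

```bash
cat > pl.py <<'E'
import numpy as np,json,sys
from scipy.spatial.transform import Rotation as Ro
ST=np.array([.5457,.0427]);SY=-.1668
def s2w(x,y=0): c,s=np.cos(SY),np.sin(SY);return ST+[c*x-s*y,s*x+c*y]
def Rd(a): # tool down, tool x at world angle a
    c,s=np.cos(a),np.sin(a);return np.array([[c,s,0],[s,-c,0],[0,0,-1.]])
def load(): return json.load(open("cmd.json"))
def plan(x,y,z,a): # print units for the move
    m=load();R=Rd(m[3]);d=R.T@(np.array([x,y,z])-m[:3])
    t=-(a-m[3]);print("turn z",round(np.degrees(t)/120,4),"shift",(d*10).round(4))
def sent(tz,sx,sy,sz): # record commanded
    m=load();R=Rd(m[3]);p=np.array(m[:3])+R@np.array([sx,sy,sz])*.1
    m=[*p.tolist(),m[3]-np.radians(tz*120)];json.dump(m,open("cmd.json","w"));print("cmd",np.round(m,4))
E
python3 - <<'E'
import json,numpy as np
from scipy.spatial.transform import Rotation as Ro
R=Ro.from_rotvec([-2.6531163 ,  1.68002502,  0.00296295]).as_matrix();print(R)
a=np.arctan2(R[1,0],R[0,0]);print(a)
json.dump([.289,-.61,.253,float(a)],open("cmd.json","w"))
from pl import *
w=s2w(.135);print(w, -1.166+.037)
plan(w[0],w[1],.2,SY+np.pi/2)
E
```

```text
[[ 4.27574658e-01 -9.03979586e-01 -9.05702999e-04]
 [-9.03977157e-01 -4.27575610e-01  2.09696691e-03]
 [-2.28287179e-03 -7.78750892e-05 -9.99997391e-01]]
-1.1289869847120864
[0.67882635 0.02028627] -1.129
turn z -1.2094 shift [-4.0309 -6.2189  0.53  ]
```

>>> {"op": "move_arm", "data": {"series": "0 0 -0.06 -0.16 -0.25 0 -1; 0 0 -0.12 -0.32 -0.5 0 -1; 0 0 -0.19 -0.48 -0.75 0 -1; 0 0 -0.26 -0.65 -1 0 -1; 0 0 -0.33 -0.65 -1 0 -1; 0 0 -0.4 -0.65 -1 0 -1; 0 0 -0.46 -0.65 -1 0 -1; 0 0 -0.5 -0.65 -1 0 -1"}}

```text
time: 0.9
tool_pos: [0.3511, -0.5082, 0.2526]
tcp_rot: [-3.138, 0.121, 0.001]
wrist_force: [0.7, -1.0, 0.2]
width: 0.002
```

Run:
```python
from pl import *
sent(-.5,-.65,-1,0);w=s2w(.135);plan(w[0],w[1],.2,SY+np.pi/2)
```

```text
cmd [ 0.3516 -0.5085  0.253  -0.0818]
turn z -0.7094 shift [ 2.8293 -5.5374  0.53  ]
```

>>> {"op": "move_arm", "data": {"series": "0 0 -0.06 0.12 -0.25 0 -1; 0 0 -0.12 0.25 -0.5 0 -1; 0 0 -0.19 0.38 -0.75 0 -1; 0 0 -0.26 0.5 -1 0 -1; 0 0 -0.33 0.5 -1 0 -1; 0 0 -0.4 0.5 -1 0 -1; 0 0 -0.46 0.5 -1 0 -1; 0 0 -0.5 0.5 -1 0 -1"}}

```text
time: 1.7
tool_pos: [0.4091, -0.4126, 0.2527]
tcp_rot: [-2.778, -1.464, 0.0]
wrist_force: [0.8, 0.9, -0.2]
width: 0.001
```

Run:
```python
from pl import *
sent(-.5,.5,-1,0);w=s2w(.135);plan(w[0],w[1],.2,SY+np.pi/2)
```

```text
cmd [ 0.4096 -0.4129  0.253   0.9654]
turn z -0.2094 shift [ 5.0941 -0.2515  0.53  ]
```

>>> {"op": "move_arm", "data": {"series": "0 0 -0.03 0.25 -0.01 0 -1; 0 0 -0.06 0.5 -0.02 0 -1; 0 0 -0.09 0.75 -0.03 0 -1; 0 0 -0.12 1 -0.05 0 -1; 0 0 -0.15 1 -0.05 0 -1; 0 0 -0.18 1 -0.05 0 -1; 0 0 -0.2094 1 -0.05 0 -1; 0 0 -0.2094 1 -0.05 0 -1"}}

```text
time: 2.5
tool_pos: [0.4618, -0.3276, 0.2527]
tcp_rot: [-2.398, -2.029, 0.0]
wrist_force: [0.4, 0.4, -0.6]
width: -0.001
```

Run:
```python
from pl import *
sent(-.2094,1,-.05,0);w=s2w(.135);plan(w[0],w[1],.2,SY+np.pi/2)
```

```text
cmd [ 0.4624 -0.3278  0.253   1.404 ]
turn z -0.0 shift [3.7922 1.5561 0.53  ]
```

>>> {"op": "move_arm", "data": {"series": "0 0 0 0.25 0.1 0 -1; 0 0 0 0.5 0.2 0 -1; 0 0 0 0.75 0.3 0 -1; 0 0 0 0.95 0.4 0 -1; 0 0 0 0.95 0.4 0 -1; 0 0 0 0.95 0.4 0 -1; 0 0 0 0.95 0.4 0 -1; 0 0 0 0.95 0.4 0 -1"}}

```text
time: 3.3
tool_pos: [0.5167, -0.2417, 0.2532]
tcp_rot: [-2.4, -2.027, 0.001]
wrist_force: [-0.5, -1.6, 0.3]
width: 0.0
```

>>> {"op": "move_arm", "data": {"series": "0 0 0 0.25 0.1 0 -1; 0 0 0 0.5 0.2 0 -1; 0 0 0 0.75 0.3 0 -1; 0 0 0 0.95 0.4 0 -1; 0 0 0 0.95 0.4 0 -1; 0 0 0 0.95 0.4 0 -1; 0 0 0 0.95 0.4 0 -1; 0 0 0 0.95 0.4 0 -1"}}

```text
time: 4.1
tool_pos: [0.5719, -0.155, 0.2533]
tcp_rot: [2.4, 2.027, -0.001]
wrist_force: [0.0, 0.4, 1.0]
width: 0.003
```

>>> {"op": "move_arm", "data": {"series": "0 0 0 0.25 0.1 0 -1; 0 0 0 0.5 0.2 0 -1; 0 0 0 0.75 0.3 0 -1; 0 0 0 0.95 0.38 0 -1; 0 0 0 0.95 0.38 0 -1; 0 0 0 0.95 0.38 0 -1; 0 0 0 0.95 0.38 0 -1; 0 0 0 0.95 0.38 0 -1"}}

```text
time: 4.9
tool_pos: [0.6252, -0.0676, 0.2533]
tcp_rot: [2.4, 2.027, -0.001]
wrist_force: [0.2, -1.1, 0.7]
width: -0.001
```

>>> {"op": "move_arm", "data": {"series": "0 0 0 0.25 0.1 0.2 -1; 0 0 0 0.5 0.2 0.4 -1; 0 0 0 0.75 0.3 0.6 -1; 0 0 0 0.94 0.38 0.8 -1; 0 0 0 0.94 0.38 1 -1; 0 0 0 0.94 0.38 1 -1; 0 0 0 0.94 0.38 1 -1; 0 0 0 0.94 0.38 1 -1"}}

```text
time: 5.7
tool_pos: [0.6795, 0.019, 0.155]
tcp_rot: [2.399, 2.026, 0.003]
wrist_force: [-0.0, 0.5, -0.9]
width: -0.0
```

Run:
```python
from pl import *
sent(0,.95,.4,0);sent(0,.95,.4,0);sent(0,.95,.38,0);sent(0,.94,.38,1);w=s2w(.135);plan(w[0],w[1],.09,SY+np.pi/2)
from workcell import bot,viewer
import cv2
s=bot.read_state();print(s["tool_pos"],s["tcp_rot"],s["wrist_force"])
for n,(u,v,w,h) in {"top":(210,60,160,120),"scene":(310,110,200,150)}.items():
    c=viewer.read_camera(n)["pixels"][v:v+h,u:u+w,::-1];cv2.imwrite(f"pics/p1{n}.png",cv2.resize(c,None,fx=4,fy=4,interpolation=2))
```

```text
cmd [ 0.5176 -0.2408  0.253   1.404 ]
cmd [ 0.5728 -0.1538  0.253   1.404 ]
cmd [ 0.6261 -0.0664  0.253   1.404 ]
cmd [0.6792 0.02   0.153  1.404 ]
turn z -0.0 shift [ 0.0022 -0.0039  0.63  ]
[0.67949167 0.01898448 0.15496125] [2.39867026 2.02638733 0.0025959 ] [-0.04031725  0.54143845 -0.86693367]
```

View pics/p1scene.png

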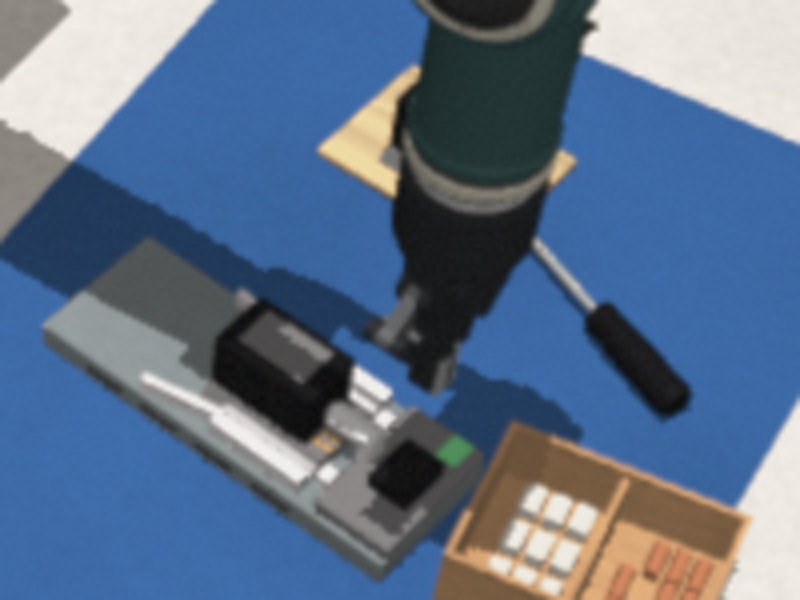

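>>> {"op": "move_arm", "data": {"series": "0 0 0 0 0 0.2 -1; 0 0 0 0 0 0.4 -1; 0 0 0 0 0 0.6 -1; 0 0 0 0 0 0.75 -1; 0 0 0 0 0 0.8 -1; 0 0 0 0 0 0.8 -1; 0 0 0 0 0 0.8 -1; 0 0 0 0 0 0.8 -1"}}

```text
time: 6.6
tool_pos: [0.6799, 0.0198, 0.0747]
tcp_rot: [2.398, 2.028, 0.003]
wrist_force: [0.1, 0.0, 0.0]
width: -0.003
```

>>> {"op": "move_arm", "data": {"series": "0 0 0 0 0 0.01 -1; 0 0 0 0 0 0.02 -1; 0 0 0 0 0 0.03 -1; 0 0 0 0 0 0.04 -1; 0 0 0 0 0 0.05 -1; 0 0 0 0 0 0.06 -1; 0 0 0 0 0 0.07 -1; 0 0 0 0 0 0.07 -1"}}

```text
time: 7.4
tool_pos: [0.6787, 0.0198, 0.0661]
tcp_rot: [-2.399, -2.029, 0.0]
wrist_force: [0.3, -0.4, 0.6]
width: -0.001
```

Run:
```python
from pl import *
sent(0,0,0,.8);sent(0,0,0,.07)
from workcell import bot,viewer
import cv2
s=bot.read_state();print(s["tool_pos"],s["tcp_rot"],s["wrist_force"])
for n,(u,v,w,h) in {"scene":(310,110,200,150)}.items():
    c=viewer.read_camera(n)["pixels"][v:v+h,u:u+w,::-1];cv2.imwrite(f"pics/p2{n}.png",cv2.resize(c,None,fx=4,fy=4,interpolation=2))
```

```text
cmd [0.6792 0.02   0.073  1.404 ]
cmd [0.6792 0.02   0.066  1.404 ]
[0.67874489 0.01982407 0.06612633] [-2.39868643e+00 -2.02855986e+00  1.92661235e-04] [ 0.27245415 -0.38098375  0.63907473]
```

View pics/p2scene.png

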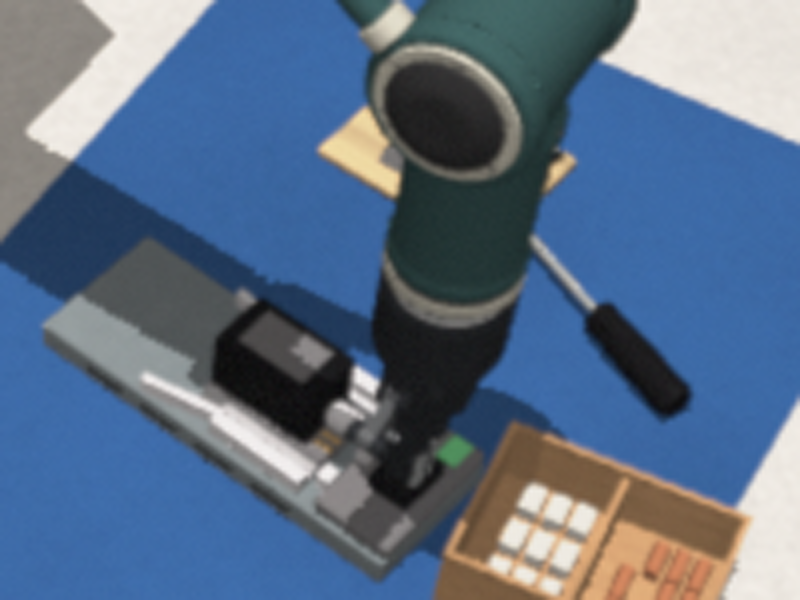

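>>> {"op": "move_arm", "data": {"series": "0 0 0 0 0 0.03 -1; 0 0 0 0 0 0.06 -1; 0 0 0 0 0 0.085 -1; 0 0 0 0 0 0.085 -1; 0 0 0 0 0 0.085 -1; 0 0 0 0 0 0.085 -1; 0 0 0 0 0 0.085 -1; 0 0 0 0 0 0.085 -1"}}

```text
time: 8.25
tool_pos: [0.6791, 0.0198, 0.058]
tcp_rot: [2.399, 2.028, 0.001]
wrist_force: [0.2, 0.1, 3.8]
width: 0.003
```

Run:
```python
from pl import *
sent(0,0,0,.085)
from workcell import bot,viewer
import cv2
s=bot.read_state();print(s["tool_pos"],s["tcp_rot"],s["wrist_force"])
for n,(u,v,w,h) in {"scene":(310,110,200,150)}.items():
    c=viewer.read_camera(n)["pixels"][v:v+h,u:u+w,::-1];cv2.imwrite(f"pics/p3{n}.png",cv2.resize(c,None,fx=4,fy=4,interpolation=2))
```

```text
cmd [0.6792 0.02   0.0575 1.404 ]
[0.67905811 0.01977808 0.05801559] [2.39854770e+00 2.02829631e+00 7.49225277e-04] [0.15962888 0.12248092 3.75668258]
```

View pics/p3scene.png

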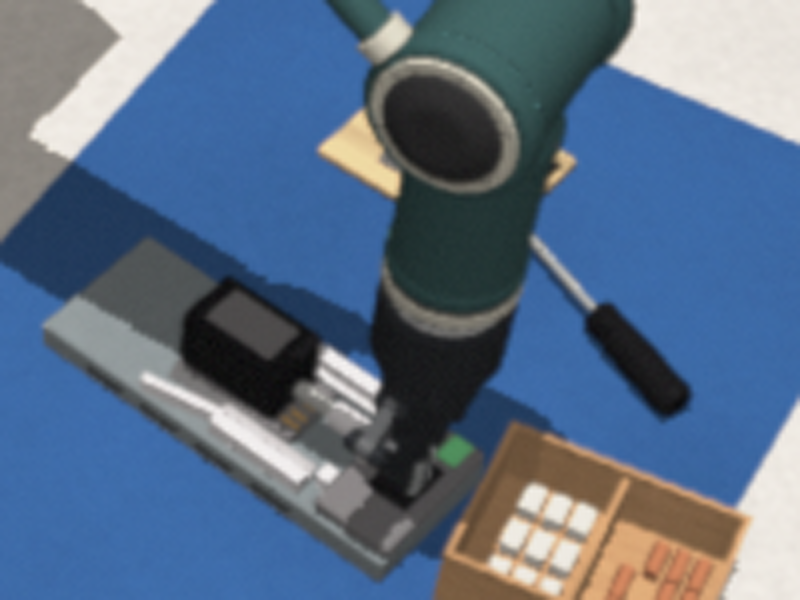

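>>> {"op": "move_arm", "data": {"series": "0 0 0 0 0 -0.25 -1; 0 0 0 0 0 -0.6 -1; 0 0 0 0 0 -0.9 -0.5; 0 0 0 0 -0.15 -1 1; 0 0 0 0 -0.35 -1 1; 0 0 0 0 -0.6 -1 1; 0 0 0 0 -0.8 -1 1; 0 0 0 0 -0.8 -1 1"}}

```text
time: 9.1
tool_pos: [0.5967, 0.0335, 0.1565]
tcp_rot: [-2.396, -2.028, 0.005]
wrist_force: [0.3, -0.7, -0.5]
width: 0.995
```

Run:
```python
from pl import *
sent(0,0,-.8,-1)
w=s2w(.008);plan(*w,.068,SY+np.pi/2)
from workcell import bot,viewer
import cv2
for n,(u,v,w,h) in {"scene":(310,110,200,150),"top":(210,140,100,150)}.items():
    c=viewer.read_camera(n)["pixels"][v:v+h,u:u+w,::-1];cv2.imwrite(f"pics/p4{n}.png",cv2.resize(c,None,fx=4,fy=4,interpolation=2))
```

```text
cmd [0.6003 0.0333 0.1575 1.404 ]
turn z -0.0 shift [ 0.0022 -0.4739  0.895 ]
```

View pics/p4scene.png

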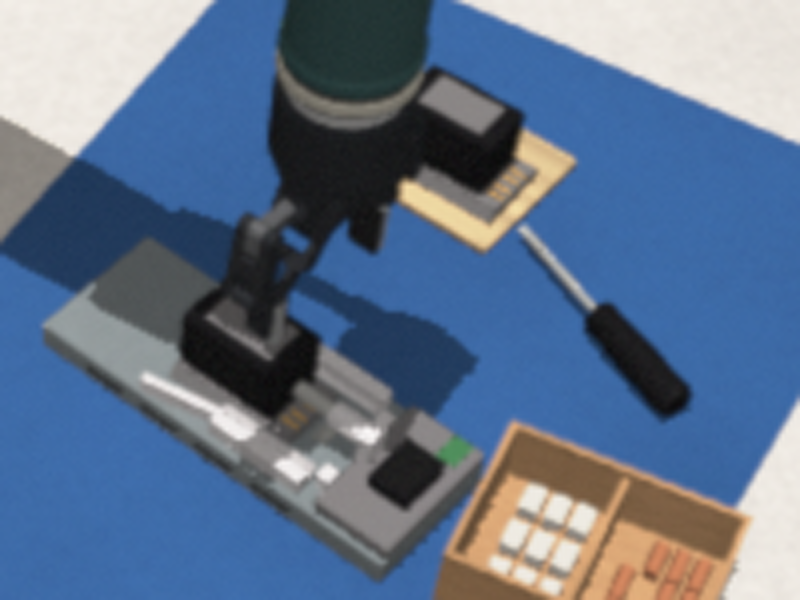

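View pics/p4top.png

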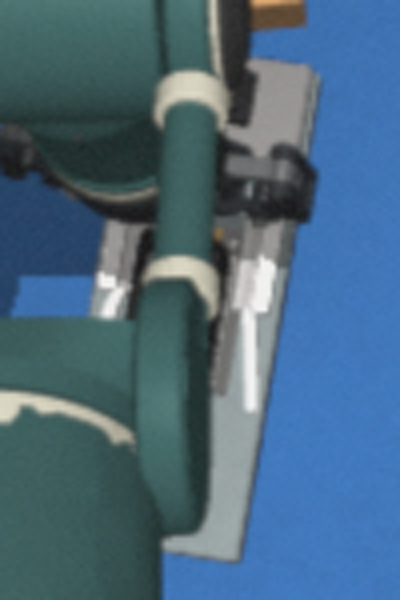

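>>> {"op": "move_arm", "data": {"series": "0 0 0 0 -0.25 0 1; 0 0 0 0 -0.47 0.2 1; 0 0 0 0 -0.47 0.45 1; 0 0 0 0 -0.47 0.7 1; 0 0 0 0 -0.47 0.85 1; 0 0 0 0 -0.47 0.89 1; 0 0 0 0 -0.47 0.89 1; 0 0 0 0 -0.47 0.89 1"}}

```text
time: 10.0
tool_pos: [0.5549, 0.0409, 0.0697]
tcp_rot: [2.398, 2.028, 0.002]
wrist_force: [0.1, -0.5, -0.1]
width: 0.998
```

Run:
```python
from pl import *
sent(0,0,-.47,.89)
from workcell import bot,viewer
import cv2
for n,(u,v,w,h) in {"scene":(310,110,200,150)}.items():
    c=viewer.read_camera(n)["pixels"][v:v+h,u:u+w,::-1];cv2.imwrite(f"pics/p5{n}.png",cv2.resize(c,None,fx=4,fy=4,interpolation=2))
```

```text
cmd [0.5539 0.0411 0.0685 1.404 ]
```

View pics/p5scene.png

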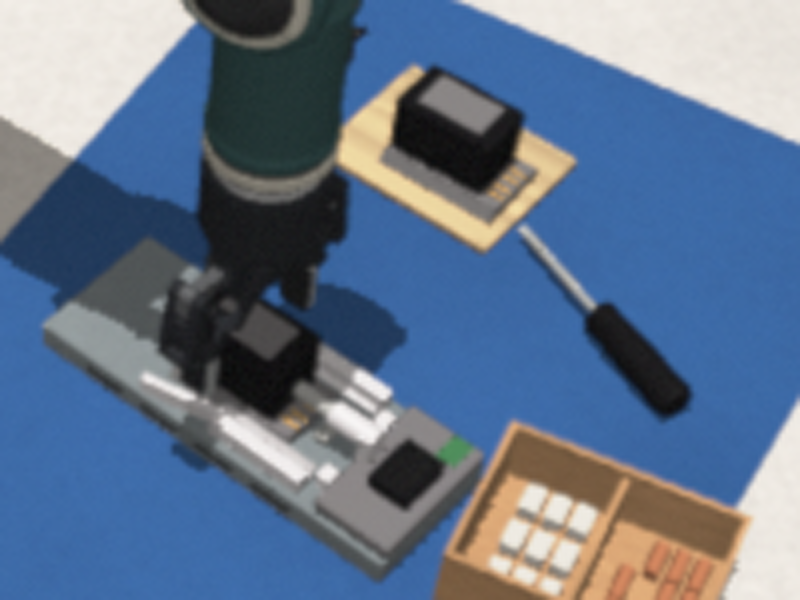

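>>> {"op": "move_arm", "data": {"series": "0 0 0 0 0 0 -1; 0 0 0 0 0 0 -1; 0 0 0 0 0 0 -1; 0 0 0 0 0 0 -1; 0 0 0 0 0 0 -1; 0 0 0 0 0 0 -1; 0 0 0 0 0 0 -1; 0 0 0 0 0 0 -1", "squeeze": 50}}

```text
time: 10.85
tool_pos: [0.5542, 0.0412, 0.0697]
tcp_rot: [2.398, 2.028, 0.002]
wrist_force: [-0.3, 2.8, 5.9]
width: 0.524
```

>>> {"op": "move_arm", "data": {"series": "0 0 0 0 -0.08 0 -1; 0 0 0 0 -0.18 0 -1; 0 0 0 0 -0.28 0 -1; 0 0 0 0 -0.38 0 -1; 0 0 0 0 -0.48 0 -1; 0 0 0 0 -0.58 0 -1; 0 0 0 0 -0.65 0 -1; 0 0 0 0 -0.65 0 -1"}}

```text
time: 11.65
tool_pos: [0.4882, 0.0516, 0.0696]
tcp_rot: [2.398, 2.029, -0.001]
wrist_force: [0.2, 1.0, 10.2]
width: 0.533
```

Run:
```python
from pl import *
sent(0,0,-.65,0)
from workcell import bot,viewer
import cv2
print(bot.read_state()["wrist_force"])
for n,(u,v,w,h) in {"scene":(310,110,200,150)}.items():
    c=viewer.read_camera(n)["pixels"][v:v+h,u:u+w,::-1];cv2.imwrite(f"pics/p6{n}.png",cv2.resize(c,None,fx=4,fy=4,interpolation=2))
```

```text
cmd [0.4898 0.0519 0.0685 1.404 ]
[ 0.1660841   0.96844759 10.18262382]
```

View pics/p6scene.png

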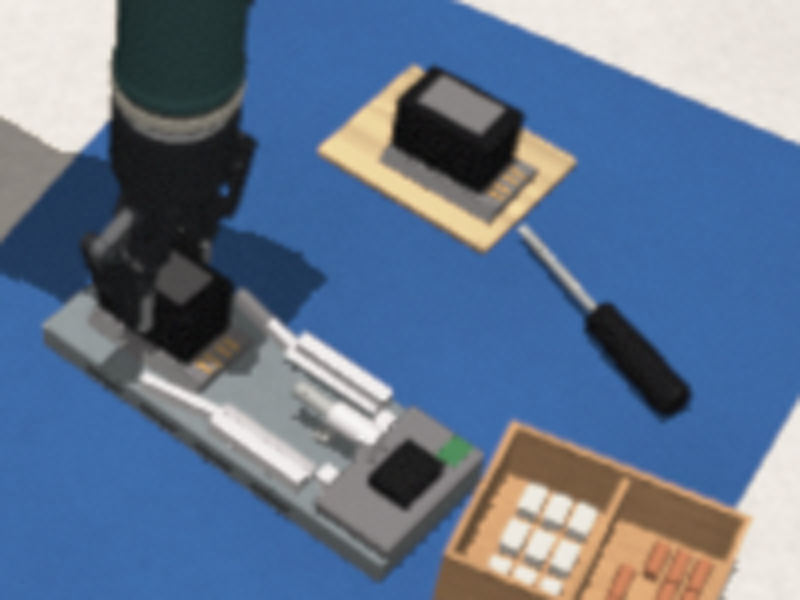

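Run:
```python
from pl import *
from h import *
for U,V,z in [(203,388,.022),(190,362,.078),(233,292,.078),(43,327,.022)]:
    w=unproj(cp(U,V,310,110,4),z,"scene");c,s=np.cos(SY),np.sin(SY);e=w[:2]-ST;print(w,"station",c*e[0]+s*e[1],-s*e[0]+c*e[1])
m=load();e=np.array(m[:2])-ST;print("tcp st",c*e[0]+s*e[1],-s*e[0]+c*e[1])
```

```text
Traceback (most recent call last):
ValueError: operands could not be broadcast together with shapes (2,) (4,4,3)
```

>>> {"op": "move_arm", "data": {"series": "0 0 0 0 0 -0.15 -1; 0 0 0 0 0 -0.35 -1; 0 0 0 0 0 -0.6 -1; 0 0 0 -0.2 0 -0.85 -1; 0 0 0 -0.45 0 -1 -1; 0 0 0 -0.7 0 -1 -1; 0 0 0 -1 0 -1 -1; 0 0 0 -1 0 -1 -1"}}

```text
time: 12.5
tool_pos: [0.4687, -0.049, 0.1664]
tcp_rot: [-2.399, -2.023, 0.009]
wrist_force: [-0.2, 0.3, -4.2]
width: 0.531
```

Run:
```python
from h import *
from pl import *
c,s=np.cos(SY),np.sin(SY)
for U,V,z in [(203,388,.022),(190,362,.078),(233,292,.078),(43,327,.022)]:
    w=unproj(cp(U,V,310,110,4),z,"scene");e=w[:2]-ST;print(w,"station",c*e[0]+s*e[1],-s*e[0]+c*e[1])
m=load();e=np.array(m[:2])-ST;print("tcp st",c*e[0]+s*e[1],-s*e[0]+c*e[1])
sent(0,-1,0,-1)
plan(.4816,-.306,.0535,-.2976+np.pi/2)
```

```text
[0.53757025 0.02381653 0.022     ] station -0.004881736855334064 -0.019971147233024136
[ 0.54076169 -0.00289754  0.078     ] station 0.0027006788299595253 -0.04578459626447438
[0.53451473 0.05863852 0.078     ] station -0.013676262360371963 0.013860246742772506
[0.42684765 0.01046098 0.022     ] station -0.11185024581424716 -0.051524351414028446
tcp st -0.0566126116644217 -0.00021538088187116056
cmd [ 0.4732 -0.0467  0.1685  1.404 ]
turn z 0.0624 shift [-2.5429  0.513   1.15  ]
```

>>> {"op": "move_arm", "data": {"series": "0 0 0.01 -0.2 0.04 0 -1; 0 0 0.02 -0.45 0.08 0 -1; 0 0 0.03 -0.7 0.12 0 -1; 0 0 0.04 -0.95 0.16 0 -1; 0 0 0.05 -1 0.2 0 -1; 0 0 0.0624 -1 0.2 0 -1; 0 0 0.0624 -1 0.2 0 -1; 0 0 0.0624 -1 0.2 0 -1"}}

```text
time: 13.3
tool_pos: [0.4753, -0.1475, 0.1681]
tcp_rot: [-2.524, -1.868, 0.001]
wrist_force: [-0.5, -0.1, -1.7]
width: 0.527
```

Run:
```python
from pl import *
sent(.0624,-1,.2,0)
plan(.474,-.3037,.0535,-.2976+np.pi/2)
```

```text
cmd [ 0.4763 -0.1487  0.1685  1.2733]
turn z 0.0 shift [-1.4892  0.432   1.15  ]
```

>>> {"op": "move_arm", "data": {"series": "0 0 0 -0.2 0.06 0 -1; 0 0 0 -0.45 0.12 0 -1; 0 0 0 -0.7 0.2 0 -1; 0 0 0 -0.95 0.28 0 -1; 0 0 0 -1 0.3 0 -1; 0 0 0 -1 0.3 0 -1; 0 0 0 -1 0.3 0 -1; 0 0 0 -1 0.3 0 -1"}}

```text
time: 14.1
tool_pos: [0.4752, -0.2519, 0.1686]
tcp_rot: [-2.524, -1.869, 0.0]
wrist_force: [0.3, 0.1, -3.7]
width: 0.525
```

>>> {"op": "move_arm", "data": {"series": "0 0 0 -0.2 0.05 0 -1; 0 0 0 -0.4 0.1 0.05 -1; 0 0 0 -0.49 0.13 0.2 -1; 0 0 0 -0.49 0.13 0.4 -1; 0 0 0 -0.49 0.13 0.6 -1; 0 0 0 -0.49 0.13 0.75 -1; 0 0 0 -0.49 0.13 0.8 -1; 0 0 0 -0.49 0.13 0.8 -1"}}

```text
time: 14.9
tool_pos: [0.4727, -0.3029, 0.0874]
tcp_rot: [-2.524, -1.867, 0.001]
wrist_force: [0.4, -0.7, -3.0]
width: 0.534
```

Run:
```python
from pl import *
sent(0,-1,.3,0);sent(0,-.49,.13,.8)
plan(.474,-.3037,.0535,-.2976+np.pi/2)
from workcell import bot,viewer
import cv2
s=bot.read_state();print(s["tool_pos"],s["wrist_force"])
for n,(u,v,w,h) in {"scene":(190,190,200,150),"top":(320,180,160,120)}.items():
    c=viewer.read_camera(n)["pixels"][v:v+h,u:u+w,::-1];cv2.imwrite(f"pics/p7{n}.png",cv2.resize(c,None,fx=4,fy=4,interpolation=2))
```

```text
cmd [ 0.4757 -0.2531  0.1685  1.2733]
cmd [ 0.4738 -0.3037  0.0885  1.2733]
turn z 0.0 shift [0.0008 0.002  0.35  ]
[ 0.47270186 -0.30293241  0.08741681] [ 0.43716127 -0.7410252  -2.97571922]
```

View pics/p7scene.png

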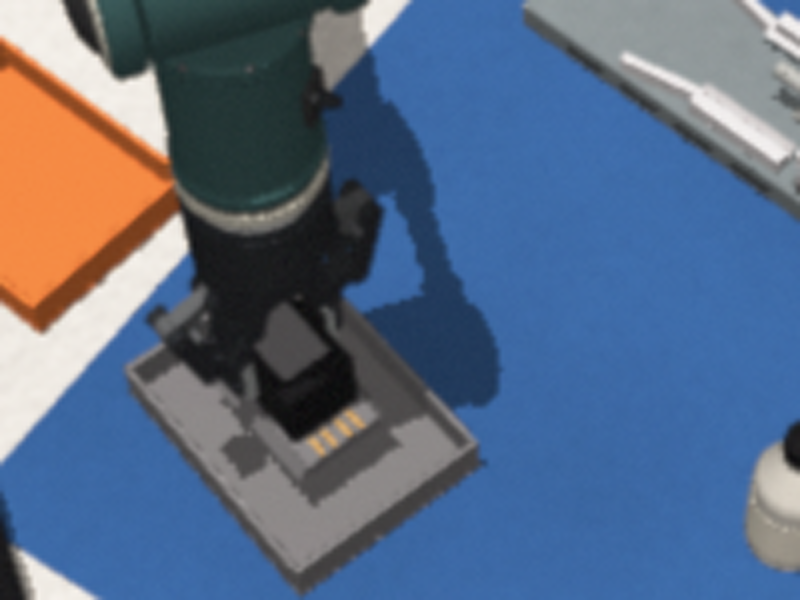

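>>> {"op": "move_arm", "data": {"series": "0 0 0 0 0 0.08 -1; 0 0 0 0 0 0.16 -1; 0 0 0 0 0 0.23 -1; 0 0 0 0 0 0.28 -1; 0 0 0 0 0 0.31 -1; 0 0 0 0 0 0.33 -1; 0 0 0 0 0 0.34 -1; 0 0 0 0 0 0.34 -1"}}

```text
time: 15.8
tool_pos: [0.4734, -0.304, 0.0548]
tcp_rot: [2.526, 1.868, -0.0]
wrist_force: [-0.0, -0.3, -4.1]
width: 0.529
```

>>> {"op": "move_arm", "data": {"series": "0 0 0 0 0 0.005 -1; 0 0 0 0 0 0.01 -1; 0 0 0 0 0 0.015 -1; 0 0 0 0 0 0.02 -1; 0 0 0 0 0 0.025 -1; 0 0 0 0 0 0.03 -1; 0 0 0 0 0 0.03 -1; 0 0 0 0 0 0.03 -1"}}

```text
time: 16.6
tool_pos: [0.4734, -0.3039, 0.0518]
tcp_rot: [2.526, 1.868, 0.0]
wrist_force: [0.1, -0.2, -3.2]
width: 0.528
```

>>> {"op": "move_arm", "data": {"series": "0 0 0 0 0 0.005 -1; 0 0 0 0 0 0.01 -1; 0 0 0 0 0 0.015 -1; 0 0 0 0 0 0.02 -1; 0 0 0 0 0 0.02 -1; 0 0 0 0 0 0.02 -1; 0 0 0 0 0 0.02 -1; 0 0 0 0 0 0.02 -1"}}

```text
time: 17.4
tool_pos: [0.4734, -0.3039, 0.0516]
tcp_rot: [-2.526, -1.868, 0.0]
wrist_force: [-4.8, 3.8, 11.5]
width: 0.529
```

>>> {"op": "move_arm", "data": {"series": "0 0 0 0 0 -0.01 -1; 0 0 0 0 0 -0.015 -1; 0 0 0 0 0 -0.015 -0.2; 0 0 0 0 0 -0.015 0.1; 0 0 0 0 0 -0.015 0.4; 0 0 0 0 0 -0.015 0.4; 0 0 0 0 0 -0.015 0.4; 0 0 0 0 0 -0.015 0.4"}}

```text
time: 18.2
tool_pos: [0.4734, -0.3039, 0.0512]
tcp_rot: [2.526, 1.868, 0.0]
wrist_force: [0.0, -0.4, 0.4]
width: 0.702
```

>>> {"op": "move_arm", "data": {"series": "0 0 0 0 0 -0.15 0.4; 0 0 0 0 0 -0.4 0.4; 0 0 0 0 0 -0.8 0.4; 0 0 0 0 0 -1 0.4; 0 0 0 0.25 0 -1 0.4; 0 0 0 0.5 0 -1 1; 0 0 0 0.75 0 -1 1; 0 0 0 1 0 -1 1"}}

```text
time: 19.0
tool_pos: [0.5032, -0.2076, 0.1528]
tcp_rot: [2.525, 1.866, 0.001]
wrist_force: [0.5, 0.6, -0.3]
width: 0.999
```

Run:
```python
from pl import *
sent(0,0,0,.34);sent(0,0,0,.03);sent(0,0,0,.02);sent(0,0,0,-.015);sent(0,1,0,-1)
print(np.array([.4738,-.3037]))
plan(.571,.293,.15,-.118+np.pi/2)
from workcell import bot,viewer
import cv2
s=bot.read_state();print(s["tool_pos"],s["wrist_force"])
for n,(u,v,w,h) in {"scene":(190,190,200,150),"top":(340,190,160,120)}.items():
    c=viewer.read_camera(n)["pixels"][v:v+h,u:u+w,::-1];cv2.imwrite(f"pics/p8{n}.png",cv2.resize(c,None,fx=4,fy=4,interpolation=2))
```

```text
cmd [ 0.4738 -0.3037  0.0545  1.2733]
cmd [ 0.4738 -0.3037  0.0515  1.2733]
cmd [ 0.4738 -0.3037  0.0495  1.2733]
cmd [ 0.4738 -0.3037  0.051   1.2733]
cmd [ 0.5031 -0.2081  0.151   1.2733]
[ 0.4738 -0.3037]
turn z -0.0857 shift [ 4.99   -0.8198  0.01  ]
[ 0.50321862 -0.20764008  0.15281055] [ 0.46527185  0.563628   -0.27422564]
```

View pics/p8scene.png

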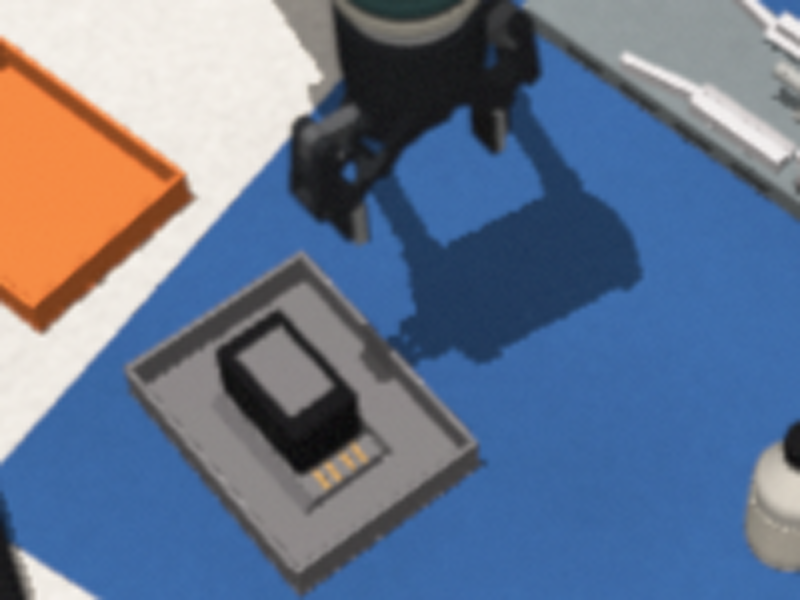

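View pics/p8top.png

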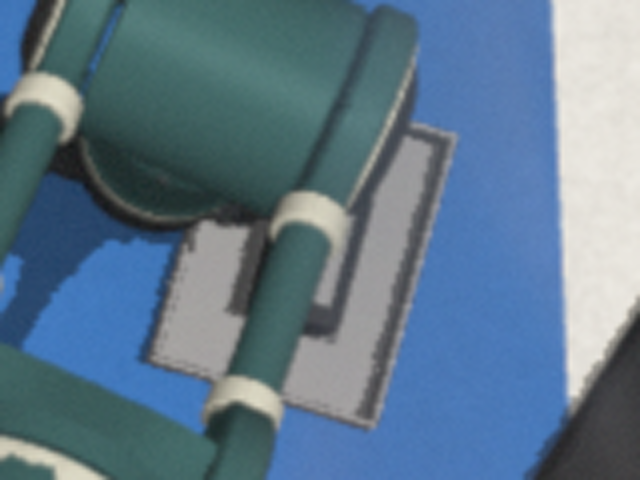

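>>> {"op": "move_arm", "data": {"series": "0 0 -0.02 0.25 -0.04 0 1; 0 0 -0.04 0.5 -0.08 0 1; 0 0 -0.06 0.75 -0.12 0 1; 0 0 -0.0857 1 -0.16 0 1; 0 0 -0.0857 1 -0.16 0 1; 0 0 -0.0857 1 -0.16 0 1; 0 0 -0.0857 1 -0.16 0 1; 0 0 -0.0857 1 -0.16 0 1"}}

```text
time: 19.9
tool_pos: [0.5167, -0.109, 0.1515]
tcp_rot: [2.35, 2.085, -0.0]
wrist_force: [0.0, -0.6, 0.2]
width: 1.004
```

Run:
```python
from pl import *
sent(-.0857,1,-.16,0)
c,s=np.cos(-.118),np.sin(-.118)
plan(.580-.008*c,.292-.008*s,.0545,-.118+np.pi/2)
```

```text
cmd [ 0.5171 -0.1078  0.151   1.4528]
turn z -0.0 shift [4.0444 0.0737 0.965 ]
```

>>> {"op": "move_arm", "data": {"series": "0 0 0 0.25 0 0 1; 0 0 0 0.5 0 0 1; 0 0 0 0.75 0.01 0 1; 0 0 0 1 0.02 0 1; 0 0 0 1 0.02 0 1; 0 0 0 1 0.02 0 1; 0 0 0 1 0.02 0 1; 0 0 0 1 0.02 0 1"}}

```text
time: 20.7
tool_pos: [0.5304, -0.01, 0.1512]
tcp_rot: [2.35, 2.085, -0.001]
wrist_force: [-0.4, 0.3, 0.4]
width: 0.998
```

>>> {"op": "move_arm", "data": {"series": "0 0 0 0.25 0 0 1; 0 0 0 0.5 0 0 1; 0 0 0 0.75 0.01 0 1; 0 0 0 1 0.02 0 1; 0 0 0 1 0.02 0 1; 0 0 0 1 0.02 0 1; 0 0 0 1 0.02 0 1; 0 0 0 1 0.02 0 1"}}

```text
time: 21.5
tool_pos: [0.5441, 0.0891, 0.1512]
tcp_rot: [2.35, 2.085, -0.001]
wrist_force: [-0.1, 0.9, -0.7]
width: 1.004
```

>>> {"op": "move_arm", "data": {"series": "0 0 0 0.25 0 0 1; 0 0 0 0.5 0 0 1; 0 0 0 0.75 0.01 0 1; 0 0 0 1 0.02 0 1; 0 0 0 1 0.02 0 1; 0 0 0 1 0.02 0 1; 0 0 0 1 0.02 0 1; 0 0 0 1 0.02 0 1"}}

```text
time: 22.3
tool_pos: [0.5579, 0.1881, 0.1512]
tcp_rot: [2.35, 2.085, -0.001]
wrist_force: [-0.6, -0.7, -0.1]
width: 0.997
```

>>> {"op": "move_arm", "data": {"series": "0 0 0 0.25 0 0 1; 0 0 0 0.5 0 0 1; 0 0 0 0.75 0.01 0 1; 0 0 0 1 0.01 0 1; 0 0 0 1.0 0.01 0 1; 0 0 0 1.0 0.01 0.1 1; 0 0 0 1.0 0.01 0.3 1; 0 0 0 1.0 0.01 0.4 1"}}

```text
time: 23.1
tool_pos: [0.5694, 0.2864, 0.1089]
tcp_rot: [-2.349, -2.085, 0.006]
wrist_force: [-0.2, -0.7, -0.4]
width: 0.998
```

Run:
```python
from pl import *
for _ in range(3): sent(0,1,.02,0)
sent(0,1,.01,.4)
c,s=np.cos(-.118),np.sin(-.118)
plan(.580-.008*c,.292-.008*s,.0545,-.118+np.pi/2)
from workcell import bot,viewer
import cv2
s=bot.read_state();print(s["tool_pos"],s["wrist_force"])
for n,(u,v,w,h) in {"scene":(340,60,200,150),"top":(80,160,160,120)}.items():
    c=viewer.read_camera(n)["pixels"][v:v+h,u:u+w,::-1];cv2.imwrite(f"pics/p9{n}.png",cv2.resize(c,None,fx=4,fy=4,interpolation=2))
```

```text
cmd [ 0.5309 -0.0087  0.151   1.4528]
cmd [0.5446 0.0903 0.151  1.4528]
cmd [0.5584 0.1894 0.151  1.4528]
cmd [0.5712 0.2886 0.111  1.4528]
turn z -0.0 shift [0.0444 0.0037 0.565 ]
[0.56941258 0.28637175 0.10887395] [-0.17338265 -0.72505083 -0.40851955]
```

View pics/p9scene.png

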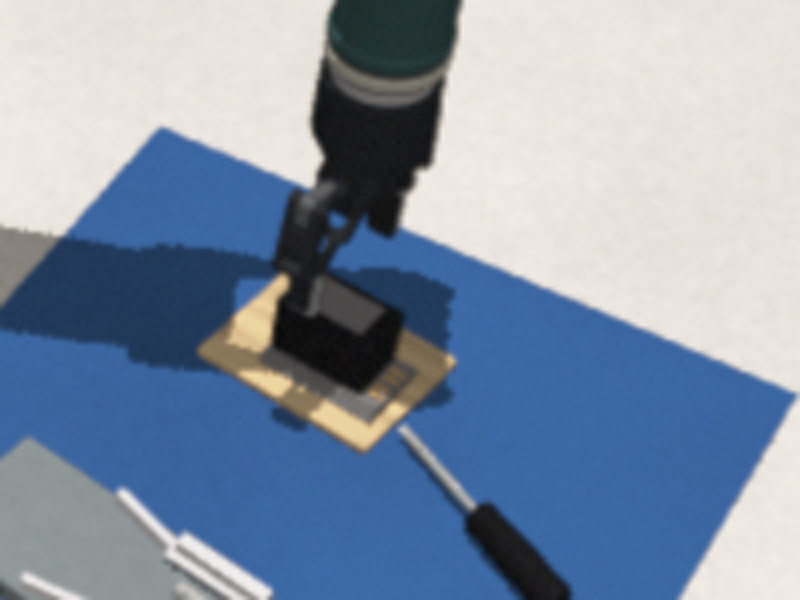

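>>> {"op": "move_arm", "data": {"series": "0 0 0 0.04 0 0.1 1; 0 0 0 0.044 0 0.2 1; 0 0 0 0.044 0 0.3 1; 0 0 0 0.044 0 0.4 1; 0 0 0 0.044 0 0.5 1; 0 0 0 0.044 0 0.55 1; 0 0 0 0.044 0 0.55 1; 0 0 0 0.044 0 0.55 1"}}

```text
time: 24.0
tool_pos: [0.5714, 0.2928, 0.0562]
tcp_rot: [-2.349, -2.087, 0.0]
wrist_force: [-0.9, 0.1, -0.6]
width: 1.0
```

Run:
```python
from pl import *
sent(0,.044,0,.55)
from workcell import bot,viewer
import cv2
s=bot.read_state();print(s["tool_pos"],s["wrist_force"])
for n,(u,v,w,h) in {"scene":(360,80,133,100),"top":(80,160,160,120)}.items():
    c=viewer.read_camera(n)["pixels"][v:v+h,u:u+w,::-1];cv2.imwrite(f"pics/p10{n}.png",cv2.resize(c,None,fx=6,fy=6,interpolation=2))
```

```text
cmd [0.5717 0.2929 0.056  1.4528]
[0.57135841 0.29281142 0.05623057] [-0.92937685  0.11734118 -0.58787025]
```

View pics/p10scene.png

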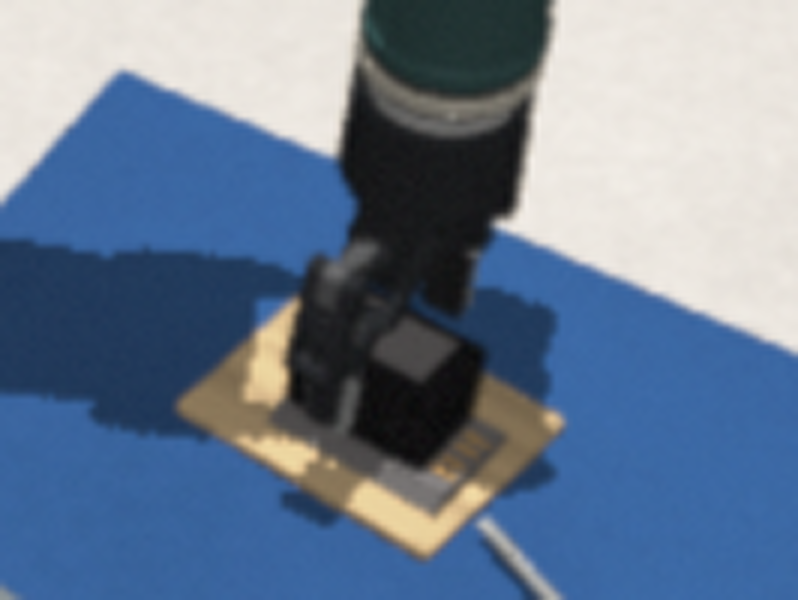

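Both fingers straddle the block; closing now.

>>> {"op": "move_arm", "data": {"series": "0 0 0 0 0 0 -1; 0 0 0 0 0 0 -1; 0 0 0 0 0 0 -1; 0 0 0 0 0 0 -1; 0 0 0 0 0 0 -1; 0 0 0 0 0 0 -1; 0 0 0 0 0 0 -1; 0 0 0 0 0 0 -1", "squeeze": 60}}

```text
time: 24.9
tool_pos: [0.5718, 0.2931, 0.0569]
tcp_rot: [2.348, 2.086, 0.002]
wrist_force: [0.4, 0.9, 4.4]
width: 0.529
```

>>> {"op": "move_arm", "data": {"series": "0 0 0 0 0 -0.1 -1; 0 0 0 0 0 -0.3 -1; 0 0 0 0 0 -0.5 -1; 0 0 0 0 0 -0.7 -1; 0 0 0 0 0 -0.9 -1; 0 0 0 0 0 -0.9 -1; 0 0 0 0 0 -0.9 -1; 0 0 0 0 0 -0.9 -1"}}

```text
time: 25.7
tool_pos: [0.5699, 0.2921, 0.1441]
tcp_rot: [-2.348, -2.086, 0.006]
wrist_force: [0.5, -0.1, -3.1]
width: 0.525
```

Run:
```python
from pl import *
sent(0,0,0,-.9)
w=s2w(-.068-.008);plan(*w,.0716,SY+np.pi/2)
from workcell import bot,viewer
import cv2
s=bot.read_state();print(s["tool_pos"],s["wrist_force"])
for n,(u,v,w,h) in {"scene":(360,80,133,100)}.items():
    c=viewer.read_camera(n)["pixels"][v:v+h,u:u+w,::-1];cv2.imwrite(f"pics/p11{n}.png",cv2.resize(c,None,fx=6,fy=6,interpolation=2))
```

```text
cmd [0.5717 0.2929 0.146  1.4528]
turn z 0.0233 shift [-2.4786 -0.7225  0.744 ]
[0.56985926 0.29206651 0.14413038] [ 0.54177758 -0.11876909 -3.08893521]
```

View pics/p11scene.png

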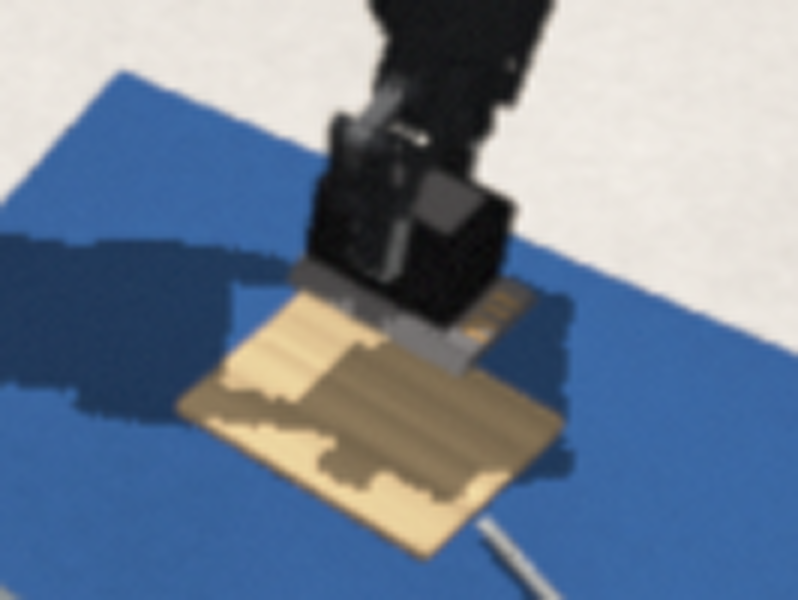

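>>> {"op": "move_arm", "data": {"series": "0 0 0 -0.15 -0.05 0 -1; 0 0 0 -0.35 -0.1 0 -1; 0 0 0.01 -0.6 -0.17 0 -1; 0 0 0.02 -0.85 -0.24 0 -1; 0 0 0.0233 -1 -0.3 0 -1; 0 0 0.0233 -1 -0.3 0 -1; 0 0 0.0233 -1 -0.3 0 -1; 0 0 0.0233 -1 -0.3 0 -1"}}

```text
time: 26.55
tool_pos: [0.5302, 0.1976, 0.1465]
tcp_rot: [2.398, 2.029, 0.002]
wrist_force: [-0.2, 0.6, -2.4]
width: 0.527
```

Run:
```python
from pl import *
sent(.0233,-1,-.3,0)
w=s2w(-.068-.008);plan(*w,.0716,SY+np.pi/2)
```

```text
cmd [0.5301 0.1972 0.146  1.404 ]
turn z -0.0 shift [-1.4975 -0.3498  0.744 ]
```

>>> {"op": "move_arm", "data": {"series": "0 0 0 -0.2 -0.04 0 -1; 0 0 0 -0.4 -0.08 0 -1; 0 0 0 -0.6 -0.12 0 -1; 0 0 0 -0.8 -0.16 0 -1; 0 0 0 -0.95 -0.2 0 -1; 0 0 0 -1 -0.2 0 -1; 0 0 0 -1 -0.2 0 -1; 0 0 0 -1 -0.2 0 -1"}}

```text
time: 27.35
tool_pos: [0.4939, 0.1021, 0.1465]
tcp_rot: [2.399, 2.028, 0.002]
wrist_force: [0.1, 1.1, -3.0]
width: 0.524
```

>>> {"op": "move_arm", "data": {"series": "0 0 0 -0.2 -0.06 0 -1; 0 0 0 -0.4 -0.12 0.05 -1; 0 0 0 -0.4975 -0.15 0.2 -1; 0 0 0 -0.4975 -0.15 0.35 -1; 0 0 0 -0.4975 -0.15 0.5 -1; 0 0 0 -0.4975 -0.15 0.6 -1; 0 0 0 -0.4975 -0.15 0.65 -1; 0 0 0 -0.4975 -0.15 0.65 -1"}}

```text
time: 28.15
tool_pos: [0.4701, 0.0555, 0.0807]
tcp_rot: [-2.398, -2.029, 0.002]
wrist_force: [-0.1, -1.1, -2.8]
width: 0.529
```

Run:
```python
from pl import *
sent(0,-1,-.2,0);sent(0,-.4975,-.15,.65)
w=s2w(-.068-.008);plan(*w,.0716,SY+np.pi/2)
from workcell import bot,viewer
import cv2
s=bot.read_state();print(s["tool_pos"],s["tcp_rot"],s["wrist_force"])
for n,(u,v,w,h) in {"scene":(310,140,133,100)}.items():
    c=viewer.read_camera(n)["pixels"][v:v+h,u:u+w,::-1];cv2.imwrite(f"pics/p12{n}.png",cv2.resize(c,None,fx=6,fy=6,interpolation=2))
```

```text
cmd [0.4938 0.1019 0.146  1.404 ]
cmd [0.4707 0.0553 0.081  1.404 ]
turn z -0.0 shift [0.     0.0002 0.094 ]
[0.47008025 0.05546965 0.0806647 ] [-2.39755178e+00 -2.02876197e+00  1.67161743e-03] [-0.12665216 -1.08783814 -2.77138339]
```

View pics/p12scene.png

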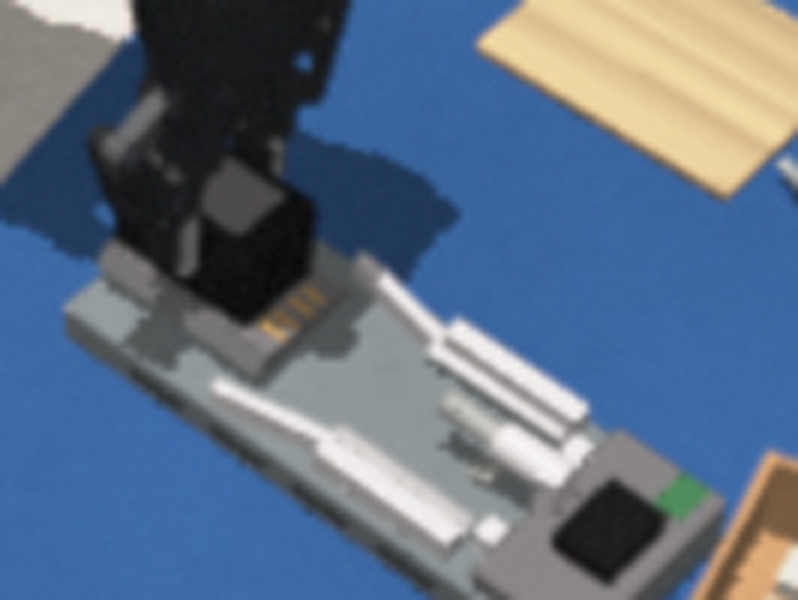

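>>> {"op": "move_arm", "data": {"series": "0 0 0 0 0 0.02 -1; 0 0 0 0 0 0.04 -1; 0 0 0 0 0 0.055 -1; 0 0 0 0 0 0.07 -1; 0 0 0 0 0 0.08 -1; 0 0 0 0 0 0.09 -1; 0 0 0 0 0 0.095 -1; 0 0 0 0 0 0.095 -1"}}

```text
time: 29.0
tool_pos: [0.4703, 0.0551, 0.0717]
tcp_rot: [-2.399, -2.029, 0.0]
wrist_force: [-0.0, 0.5, -3.0]
width: 0.531
```

>>> {"op": "move_arm", "data": {"series": "0 0 0 0 0 0.005 -1; 0 0 0 0 0 0.01 -1; 0 0 0 0 0 0.015 -1; 0 0 0 0 0 0.015 -1; 0 0 0 0 0 0.015 -1; 0 0 0 0 0 0.015 -1; 0 0 0 0 0 0.015 -1; 0 0 0 0 0 0.015 -1"}}

```text
time: 29.8
tool_pos: [0.4707, 0.0552, 0.0709]
tcp_rot: [2.398, 2.028, 0.001]
wrist_force: [-1.7, -0.4, 6.0]
width: 0.533
```

>>> {"op": "move_arm", "data": {"series": "0 0 0 0 0.03 -0.005 -1; 0 0 0 0 0.1 -0.005 -1; 0 0 0 0 0.17 -0.005 -1; 0 0 0 0 0.25 -0.005 -1; 0 0 0 0 0.33 -0.005 -1; 0 0 0 0 0.41 -0.005 -1; 0 0 0 0 0.48 -0.005 -1; 0 0 0 0 0.5 -0.005 -1"}}

```text
time: 30.6
tool_pos: [0.5206, 0.047, 0.0709]
tcp_rot: [-2.399, -2.028, -0.001]
wrist_force: [-4.5, 2.3, 6.6]
width: 0.529
```

Run:
```python
from pl import *
sent(0,0,0,.095);sent(0,0,0,.015);sent(0,0,.5,-.005)
from workcell import bot,viewer
import cv2
s=bot.read_state();print(s["tool_pos"],s["tcp_rot"],s["wrist_force"],s["torque"])
for n,(u,v,w,h) in {"scene":(310,140,133,100)}.items():
    c=viewer.read_camera(n)["pixels"][v:v+h,u:u+w,::-1];cv2.imwrite(f"pics/p13{n}.png",cv2.resize(c,None,fx=6,fy=6,interpolation=2))
```

```text
cmd [0.4707 0.0553 0.0715 1.404 ]
cmd [0.4707 0.0553 0.07   1.404 ]
cmd [0.52   0.047  0.0705 1.404 ]
[0.52056825 0.04700398 0.07088413] [-2.39884313e+00 -2.02795571e+00 -6.98472279e-04] [-4.53212857  2.29212658  6.58705111] [0.53361237 0.623237   0.12557576]
```

View pics/p13scene.png

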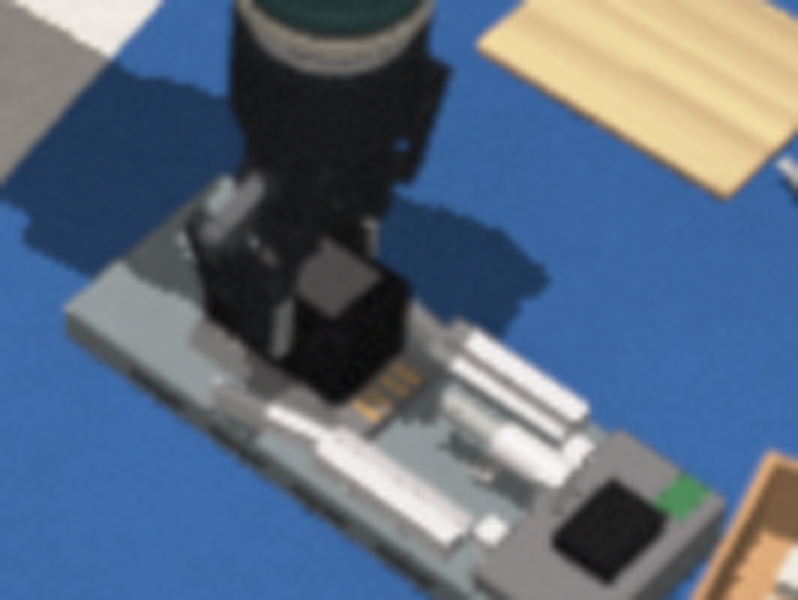

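>>> {"op": "move_arm", "data": {"series": "0 0 0 0 0.05 -0.002 -1; 0 0 0 0 0.1 -0.002 -1; 0 0 0 0 0.15 -0.002 -1; 0 0 0 0 0.2 -0.002 -1; 0 0 0 0 0.25 -0.002 -1; 0 0 0 0 0.3 -0.002 -1; 0 0 0 0 0.3 -0.002 -1; 0 0 0 0 0.3 -0.002 -1"}}

```text
time: 31.45
tool_pos: [0.5502, 0.042, 0.0709]
tcp_rot: [2.398, 2.028, 0.003]
wrist_force: [2.4, 3.5, -1.6]
width: 0.531
```

Run:
```python
from pl import *
sent(0,0,.3,-.002)
from workcell import bot,viewer
import cv2
s=bot.read_state();print(s["tool_pos"],s["tcp_rot"],s["wrist_force"],s["torque"])
for n,(u,v,w,h) in {"scene":(310,140,133,100)}.items():
    c=viewer.read_camera(n)["pixels"][v:v+h,u:u+w,::-1];cv2.imwrite(f"pics/p14{n}.png",cv2.resize(c,None,fx=6,fy=6,interpolation=2))
```

```text
cmd [0.5496 0.042  0.0707 1.404 ]
[0.55023262 0.04203347 0.07090218] [2.39804618 2.02784474 0.00281884] [ 2.3709285   3.53773938 -1.63266215] [ 0.76838159 -0.24468783  0.08446854]
```

View pics/p14scene.png

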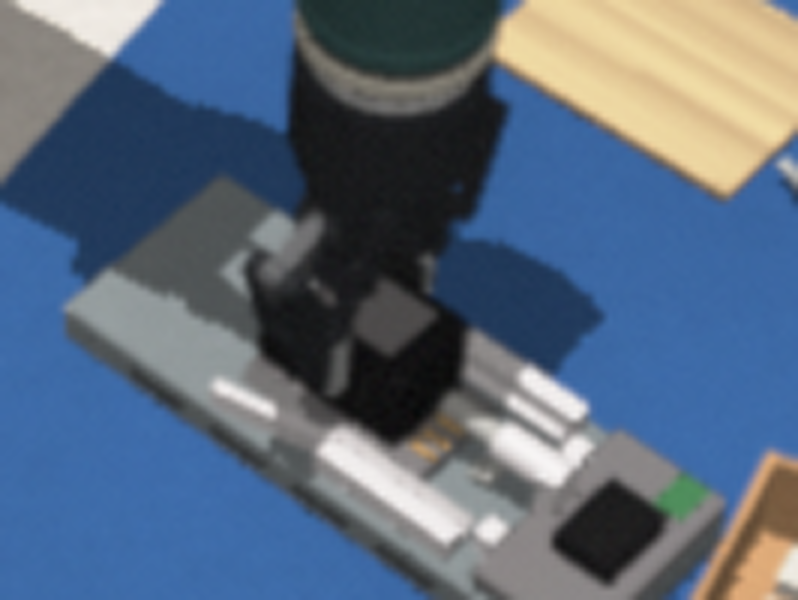

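>>> {"op": "move_arm", "data": {"series": "0 0 0 0.005 0.05 -0.002 -1; 0 0 0 0.01 0.1 -0.002 -1; 0 0 0 0.01 0.15 -0.002 -1; 0 0 0 0.01 0.2 -0.002 -1; 0 0 0 0.01 0.25 -0.002 -1; 0 0 0 0.01 0.3 -0.002 -1; 0 0 0 0.01 0.34 -0.002 -1; 0 0 0 0.01 0.34 -0.002 -1", "squeeze": 80}}

```text
time: 32.3
tool_pos: [0.581, 0.037, 0.0711]
tcp_rot: [-2.397, -2.026, 0.006]
wrist_force: [-8.7, 1.3, 7.8]
width: 0.523
```

Run:
```python
from pl import *
sent(0,.01,.34,-.002)
from workcell import bot,viewer
s=bot.read_state();print(s["tool_pos"],s["tcp_rot"],s["wrist_force"],s["torque"])
c,q=np.cos(SY),np.sin(SY);e=s["tool_pos"][:2]-ST;print(c*e[0]+q*e[1],-q*e[0]+c*e[1])
```

```text
cmd [0.5833 0.0374 0.0709 1.404 ]
[0.58102566 0.0370218  0.07105322] [-2.39661925 -2.02627158  0.0062894 ] [-8.67553658  1.31371577  7.83485059] [ 0.5295201   0.95000729 -0.03553705]
0.035778113234829274 0.00026563842556783304
```

>>> {"op": "move_arm", "data": {"series": "0 0 0 0 0.015 0 -1; 0 0 0 0 0.03 0 -1; 0 0 0 0 0.045 0 -1; 0 0 0 0 0.06 0 -1; 0 0 0 0 0.07 0 -1; 0 0 0 0 0.08 0 -1; 0 0 0 0 0.08 0 -1; 0 0 0 0 0.08 0 -1"}}

```text
time: 33.1
tool_pos: [0.584, 0.0366, 0.0711]
tcp_rot: [-2.391, -2.021, 0.017]
wrist_force: [-24.0, 5.4, 21.8]
width: 0.524
```

Run:
```python
from pl import *
sent(0,0,.08,0)
from workcell import bot,viewer
import cv2
s=bot.read_state();print(s["tool_pos"],s["tcp_rot"],s["wrist_force"],s["torque"])
c,q=np.cos(SY),np.sin(SY);e=s["tool_pos"][:2]-ST;print(c*e[0]+q*e[1],-q*e[0]+c*e[1])
for n,(u,v,w,h) in {"scene":(310,140,133,100)}.items():
    c=viewer.read_camera(n)["pixels"][v:v+h,u:u+w,::-1];cv2.imwrite(f"pics/p15{n}.png",cv2.resize(c,None,fx=6,fy=6,interpolation=2))
```

```text
cmd [0.5912 0.036  0.0709 1.404 ]
[0.58396737 0.03655314 0.07106019] [-2.39126686 -2.02094949  0.0171869 ] [-23.99245425   5.3864474   21.83273308] [ 1.03017241  2.74418281 -0.07793922]
0.03875681168601032 0.00029188736692413973
```

View pics/p15scene.png

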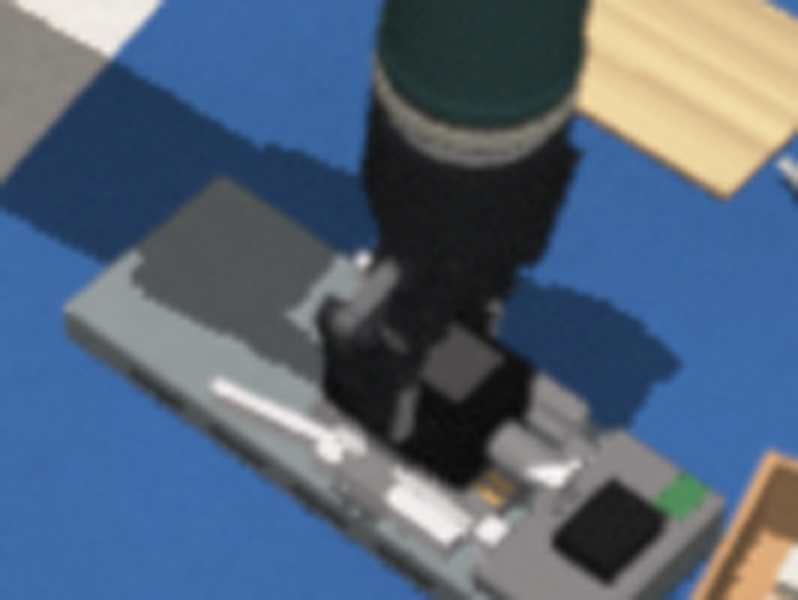

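>>> {"op": "move_arm", "data": {"series": "0 0 0 0 0.01 -0.005 -1; 0 0 0 0 0.02 -0.01 -1; 0 0 0 0 0.03 -0.01 -1; 0 0 0 0 0.03 -0.01 -1; 0 0 0 0 0.03 -0.01 -1; 0 0 0 0 0.03 -0.01 -1; 0 0 0 0 0.03 -0.01 -1; 0 0 0 0 0.03 -0.01 -1"}}

```text
time: 33.95
tool_pos: [0.5841, 0.0365, 0.071]
tcp_rot: [-2.387, -2.019, 0.024]
wrist_force: [-29.0, 6.7, 22.9]
width: 0.526
```

Run:
```python
from pl import *
sent(0,0,.03,-.01)
from workcell import bot,viewer
import cv2
s=bot.read_state();print(s["tool_pos"],s["tcp_rot"],s["wrist_force"],s["torque"])
c,q=np.cos(SY),np.sin(SY);e=s["tool_pos"][:2]-ST;print(c*e[0]+q*e[1],-q*e[0]+c*e[1])
```

```text
cmd [0.5942 0.0355 0.0719 1.404 ]
[0.5840914  0.03653499 0.07101235] [-2.38732164 -2.01877991  0.02410034] [-29.02331356   6.69981094  22.9079892 ] [1.28390822 3.74790978 0.06481475]
0.038882134373369744 0.00029458549331751703
```

>>> {"op": "move_arm", "data": {"series": "0 0 0 0 -0.05 0 -1; 0 0 0 0 -0.09 0 -1; 0 0 0 0 -0.09 0 0.2; 0 0 0 0 -0.09 0 1; 0 0 0 0 -0.09 0 1; 0 0 0 0 -0.09 0 1; 0 0 0 0 -0.09 0 1; 0 0 0 0 -0.09 0 1"}}

```text
time: 34.75
tool_pos: [0.5852, 0.0367, 0.0723]
tcp_rot: [2.399, 2.028, 0.0]
wrist_force: [0.3, -0.1, -0.0]
width: 1.001
```

>>> {"op": "move_arm", "data": {"series": "0 0 0 0 0 -0.15 1; 0 0 0 0 0 -0.4 1; 0 0 0 0 0 -0.7 1; 0 0 0 0 0 -1 1; 0 0 0 -0.25 -0.1 -1 1; 0 0 0 -0.5 -0.2 -1 1; 0 0 0 -0.75 -0.3 -1 1; 0 0 0 -1 -0.4 -1 1"}}

```text
time: 35.55
tool_pos: [0.5287, -0.0559, 0.1737]
tcp_rot: [2.397, 2.028, 0.002]
wrist_force: [0.4, -1.2, -0.6]
width: 0.999
```

Run:
```python
from pl import *
sent(0,0,-.09,0);sent(0,-1,-.4,-1)
from workcell import bot,viewer
import cv2,pickle
s=bot.read_state();print(s["tool_pos"],s["wrist_force"])
d={n:viewer.read_camera(n) for n in("scene","top")};pickle.dump(d,open("cam1.pkl","wb"))
for n,(u,v,w,h) in {"scene":(310,110,150,150),"top":(210,140,100,150)}.items():
    c=d[n]["pixels"][v:v+h,u:u+w,::-1];cv2.imwrite(f"pics/p16{n}.png",cv2.resize(c,None,fx=4,fy=4,interpolation=2))
```

```text
cmd [0.5853 0.037  0.0719 1.404 ]
cmd [ 0.5292 -0.0549  0.1719  1.404 ]
[ 0.52866659 -0.0558623   0.17371314] [ 0.42727154 -1.22282529 -0.5888036 ]
```

View pics/p16scene.png

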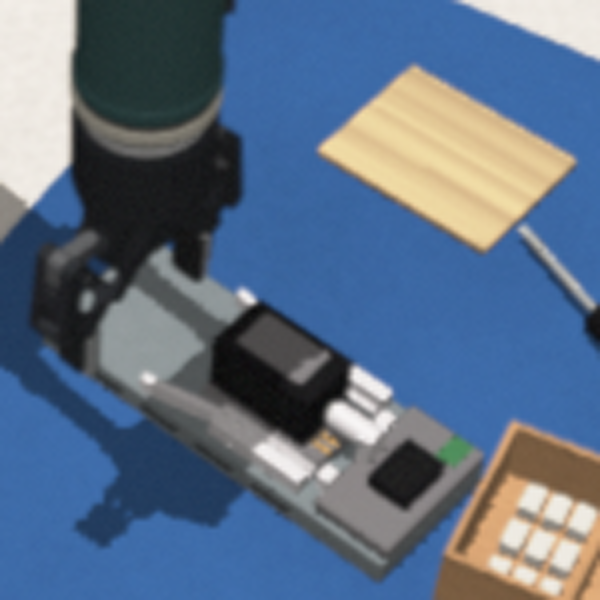

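View pics/p16top.png

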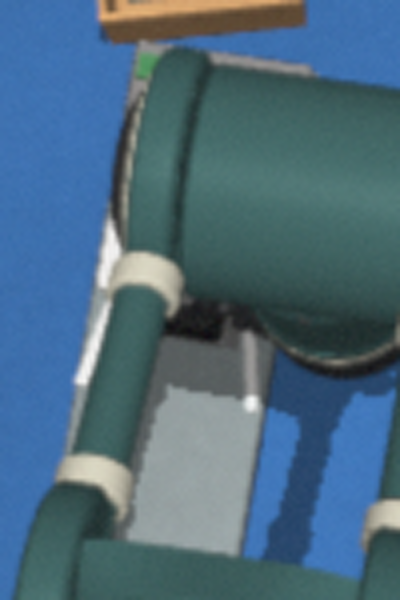

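>>> {"op": "move_arm", "data": {"series": "0 0 0 -0.25 -0.1 -0.1 1; 0 0 0 -0.5 -0.2 -0.2 1; 0 0 0 -0.75 -0.3 -0.3 1; 0 0 0 -1 -0.4 -0.3 1; 0 0 0 -1 -0.4 -0.3 1; 0 0 0 -1 -0.4 -0.3 1; 0 0 0 -1 -0.4 -0.3 1; 0 0 0 -1 -0.4 -0.3 1"}}

```text
time: 36.45
tool_pos: [0.4733, -0.1462, 0.2022]
tcp_rot: [-2.397, -2.03, -0.0]
wrist_force: [-0.2, 0.3, -0.3]
width: 0.999
```

>>> {"op": "move_arm", "data": {"series": "0 0 0 -0.25 -0.1 -0.1 1; 0 0 0 -0.5 -0.2 -0.2 1; 0 0 0 -0.75 -0.3 -0.3 1; 0 0 0 -1 -0.4 -0.3 1; 0 0 0 -1 -0.4 -0.3 1; 0 0 0 -1 -0.4 -0.3 1; 0 0 0 -1 -0.4 -0.3 1; 0 0 0 -1 -0.4 -0.3 1"}}

```text
time: 37.25
tool_pos: [0.4172, -0.2381, 0.2319]
tcp_rot: [-2.397, -2.03, -0.0]
wrist_force: [-0.3, -1.0, -0.3]
width: 1.004
```

Run:
```python
from pl import *
from workcell import bot,viewer
import cv2,pickle
s=bot.read_state();print(s["time"],s["tool_pos"],s["wrist_force"])
d={n:viewer.read_camera(n) for n in("scene","top")};pickle.dump(d,open("cam2.pkl","wb"))
d0=pickle.load(open("cam0.pkl","rb"))
for n,(u,v,w,h) in {"scene":(350,160,90,100),"top":(225,145,75,90)}.items():
    ims=[cv2.resize(x[n]["pixels"][v:v+h,u:u+w,::-1],None,fx=4,fy=4,interpolation=2) for x in(d0,d)]
    cv2.imwrite(f"pics/cmp_{n}.png",np.hstack(ims))
cv2.imwrite("pics/full2.png",d["scene"]["pixels"][:,:,::-1])
```

```text
37.25 [ 0.41717652 -0.23809641  0.23186094] [-0.29613504 -1.00589729 -0.26189258]
```

View pics/cmp_scene.png

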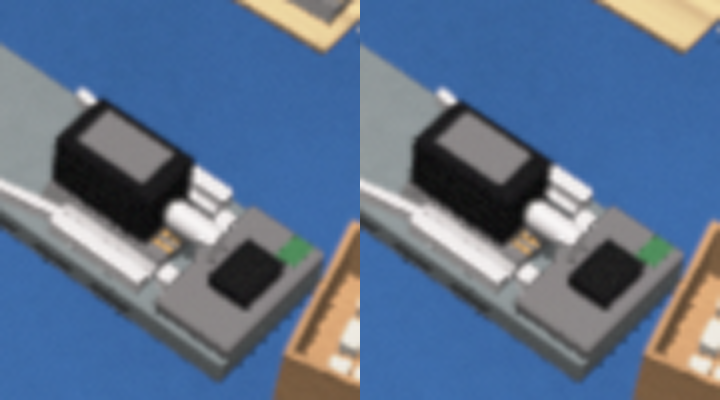

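View pics/cmp_top.png

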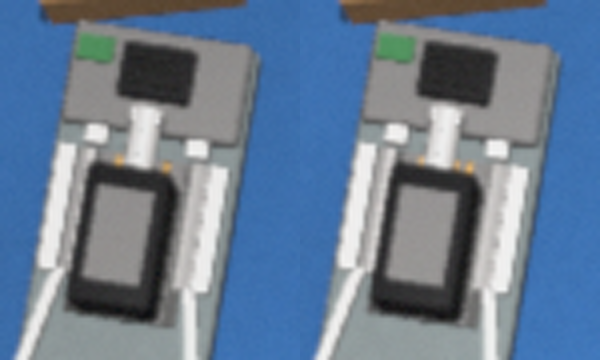

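View pics/full2.png

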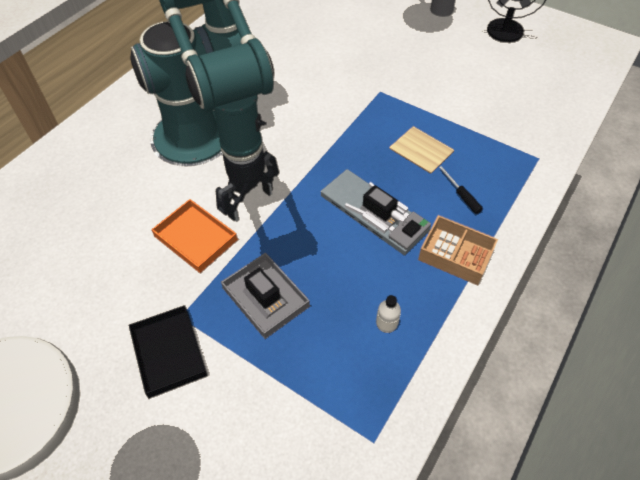

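```bash
python3 -c "
from workcell import bot
print(bot.finish_job())"
```

```text
the job is handed in; nothing more can be done
None
```

The job is done and handed in, using about 37 s of the 69 s allowed.

- **Used pack:** I pressed the catch pad and saw the pack pop loose. I then slid it out past the rails and lowered it onto the grey tray floor, pressing down with about 15 N before letting go. The last pictures show it upright and flat near the middle of the tray.
- **Fresh pack:** I gripped it on the board, set it on the open deck and slid it tongue first to the end stops. The push reached about 29 N and extra push moved the pack only 0.1 mm, so I took that as the stops. I eased back, let go and moved the arm clear.
- **Last checks:**
  - Compared with the starting pictures in both cameras, the fresh pack sits at the same point along the slide. An unlatched pack would have been pushed out by 26 mm.
  - The catch pad looks as high as it was when the first pack was latched.
  - The pack sits about 1 pixel (about 2 mm) to one side, which is within the rails' play.
  - The other things on the bench look unmoved, and the gripper is open and touching nothing.
- **Less certain:** The first picture after release seemed to show the fresh pack 2–3 mm back from the original position, with the arm's shadow over it. The clear pictures afterwards did not show this. I judged the latching from the pictures, as there is no reading of the catch itself.

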